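# Weigh down two fresh glue-ups

### The arm

A 6-joint arm with a two-finger parallel gripper is mounted at the origin on the work surface. World frame = base frame: x ahead of the robot, y to its left, z up, the work surface at z = 0. Lengths are in m, angles in rad, forces in N, time in s.
With the tool pointing down it reaches from about 0.3 to 0.95 m from the base axis. Payload 3.1 kg.
Tool frame: the origin (TCP) lies on the front face of the gripper's body, between the roots of the fingers; the fingertips stand 73 mm ahead of it and the grasp point (between the pads) lies 54 mm ahead of it (finger_overhang is the distance from the TCP to the fingertips, in m); z points along the fingers, y is the line along which they close (so a half turn about z gives the same grasp; the last joint's range is limited). The gripper opens to 85 mm and grips with 20 to 120 N. Pads are 22 mm wide; open, the fingers measure 114 mm over their backs; the gripper's body (76 mm by 85 mm) begins 54 mm behind the grasp point. The pads swing forward as they close: fully open they stand 13 mm farther back than shut.
Start: joints at [1.251, 0.308, 1.634, -0, 1.2, -0.07], TCP at [0.155, 0.606, 0.304] pointing down, gripper open.
Joint ranges: [-3.06, 3.06], [-0.79, 1.96], [0.05, 2.63], [-1.19, 4.34], [0.05, 2.64], [-2.94, 2.94]. Speed limits (rad/s): [2.79, 2.79, 3.14, 3.14, 3.14, 3.14].

### API

Orientations are given as [roll, pitch, yaw] about the fixed x, y, z axes, in that order (R = Rz(yaw) Ry(pitch) Rx(roll)).
In Python, from plant import get_state, get_image, job_done, finger_overhang gives the robot as it stands. The module is installed in compiled form; this text tells all that it offers.
- The arm moves only by the tool arm_command, never from a script. Its argument "increments" is one flat list of numbers, 7 for each row, row after row: the shift along the tool's x, y, z in mm, then the turn, a rotation vector about the tool's x, y, z in rad, then the finger opening in mm, from 0 to 85.4. A call has 1 to 8 rows; each row is the pose to reach, as a shift and turn from the pose commanded when the call began, along the tool's axes at that moment; what a row does not reach only later rows make up. A row lasts 1/10 s, in which the tool goes at most 50 mm and 8.59 degrees, less where a joint would pass 70% of its speed; a pose out of reach is approached as far as the arm can. A call with a gripper value outside its range is refused whole. The fingers move at their own pace and stop on an object; "squeeze" is the grip in N (left out, the last holds). Time passes only in rows, so rows that repeat a pose let the fingers close. It gives the time, the measured TCP pose, the force, the opening and the grip force at its end, in the units of the state.
- get_state(): the state, without advancing time (a new reading comes with each control period).
- get_image(name): name is "scene" or "side" or "wrist"; returns a dict with "frame" (400x640x3 uint8, red, green, blue), "K" (3x3 intrinsics, pixels), "dist_coeffs" ([k1, k2, p1, p2, k3] as OpenCV has them; the pictures are not rectified), "world_to_cam" (4x4, takes a point from world to camera coordinates). Camera axes: x right, y up, looking along -z (the intrinsics and any distortion apply to the point x, -y, -z); pixel columns grow to the right and rows downward; lengths in m; the calibration is good to about 2 mm. A picture is of the moment at which its call begins. There is no depth.
- job_done(): hands the job in; it is judged then, once.
The state is a dict: "time": time; "q": joint angles; "qd": joint speeds; "effort": joint torques, N m; "ee_pos": TCP position; "tcp_rot": TCP orientation; "contact_force": force on the tool from outside, world axes, zero at the start; "torque": the same for the moment, N m; "finger_gap": opening from 0.0 (shut) to 1.0 (fully open); "grip_force": force on a finger pad.
Only numpy, scipy, OpenCV 4.12 (cv2) and the standard library are available. Lean on these libraries where they do the work, as an engineer would, in place of code of your own. Each camera call takes 0.05 s, during which the arm holds its last target. There are 200 camera calls.

### The job

Weigh down the two glue-ups while they dry. Lay the loose batten flat along the middle of the long laminated strip and stand three weights in a row on it: the knobbed weight at the batten's middle, the square steel block at its end nearer to the framed lid, and the steel collar at its other end, each standing upright midway across the batten; and set the half paver down on the middle of the framed lid, the way up it lies now. Leave the plane, the glue jar and the mallet where they are, and let go of everything.

Things in the scene. Friction and masses are not known exactly. Their poses are not given: they have to be found in the camera images.
- strip_top (a point): The long glue-up: a bar of three wooden layers (brown, pale, and dark brown on top), 70 x 260 mm, 36 mm high, fixed on the bench. The point is the centre of its top face, 36 mm above the bench; its y axis runs along its length, x across it, z up.
- lid_top (a point): The framed lid, the other glue-up: a flat square pale plywood panel with dark wooden edging all round, flush on top, 130 x 130 mm, 24 mm high, fixed on the bench. The point is the centre of its top face, 24 mm above the bench; z up, x and y along its edges.
- batten_mid (a point): Loose batten of pale wood, 54 mm wide (its x), 240 mm long (its y), 20 mm thick, about 0.16 kg, lying flat on the bench. The point is its centre, 10 mm above its underside.
- block_mid (a point): Square steel block, a bright cube with sides of 45 mm, about 0.7 kg, loose on the bench. The point is its centre; axes along its edges.
- collar_mid (a point): Steel collar, a thick bright ring 50 mm in outer diameter with a 22 mm hole through it, 45 mm high, about 0.55 kg, loose, standing with its hole upright. The point is its centre, 22.5 mm above its underside; z along the hole.
- knobweight_mid (a point): Knobbed weight of dark steel, about 0.65 kg, loose, standing: a round body 50 mm in diameter and 45 mm high, a thin neck and on top a knob 28 mm in diameter; 70 mm high in all. The point lies on its axis 35 mm above its underside (inside the body); z up.
- paver_mid (a point): Half clay paver, brick red, 100 mm long (its x), 50 mm wide (its y), 65 mm high, about 0.65 kg, loose on the bench. The point is its centre, 32.5 mm above its underside; z up.
- plane: Bystander: wooden hand plane, 56 x 170 mm, about 80 mm high with its iron. Origin at the centre of its underside, y along its length.
- gluejar: Bystander: glue jar with a grey lid, 76 mm in diameter, 85 mm high. Origin at the centre of its underside.
- mallet: Bystander: wooden mallet lying down, 250 mm long (its x, handle to +x), head 60 x 110 mm and 55 mm high. Origin on the bench below the mallet's long axis, 30 mm from the middle of the head towards the handle.
Not all that is in view belongs to the job. Of the things shaped like the part that bears paver_mid, the terracotta one is meant. Leave any turquoise look-alike of the part that bears knobweight_mid alone.

How it is judged:
By the outcome, as a careful person would: the job done as asked, in the order asked, and still so for the second after the job is handed in, with the robot touching nothing.
It also fails if it takes over 131 s, if anything falls off the work surface, if the arm or the gripper's body presses on something with over 40 N, if the wrist force passes 120 N, or if a joint passes its speed limit or range.

## Working session

There is one attempt and no reset: what is moved stays moved. The work goes in short steps, Python scripts to look and compute and a tool call to move; the robot and the scene stay as the last step left them, time stands still between calls to the robot, and variables do not carry over. Pictures are saved under pics/ and viewed, at most 14 in all, crops included, and the job is handed in when it is done.

Besides the shell and the picture viewer there is one more tool, called after "Emit:" by a JSON object that holds its "fn" and its "kwargs", one argument or row to a line. arm_command: Moves the arm, as the interface text tells. Its arguments: {"type":"object","properties":{"increments":{"type":"array","items":{"type":"number"}},"squeeze":{"type":"number"}},"required":["increments"]}

```bash
mkdir -p pics
cat > h.py <<'E'
import numpy as np, cv2
from plant import get_state,get_image,job_done,finger_overhang
def grab(n,save=None):
    d=get_image(n)
    if save: cv2.imwrite('pics/'+save+'.png',cv2.cvtColor(d['frame'],cv2.COLOR_RGB2BGR))
    return d
def ray(d,uv):
    p=cv2.undistortPoints(np.array(uv,float).reshape(-1,1,2),np.array(d['K']),np.array(d['dist_coeffs'])).reshape(-1,2)
    T=np.array(d['world_to_cam']);R=T[:3,:3];c=-R.T@T[:3,3]
    v=np.c_[p[:,0],-p[:,1],-np.ones(len(p))]@R
    return c,v
def onplane(d,uv,z):
    c,v=ray(d,uv); return c+v*((z-c[2])/v[:,2])[:,None]
def proj(d,P):
    T=np.array(d['world_to_cam']);q=np.atleast_2d(P)@T[:3,:3].T+T[:3,3]
    q=q*[1,-1,-1]
    return cv2.projectPoints(q,np.zeros(3),np.zeros(3),np.array(d['K']),np.array(d['dist_coeffs']))[0].reshape(-1,2)
E
python3 - <<'E'
from h import *
for n in('scene','side','wrist'):
    d=grab(n,n+'0');c,v=ray(d,[[320,200]]);print(n,c,v)
s=get_state();print(s);print(finger_overhang)
E
```

```text
scene [0.95580011 0.85221344 1.02128783] [[-0.29418759 -0.60829592 -0.73762586]]
side [ 0.02511017 -0.44837738  0.75333691] [[ 0.5234399   0.47896857 -0.70474352]]
wrist [0.07461387 0.62555827 0.3727374 ] [[ 0.30832085 -0.08206811 -0.94773889]]
{'time': 0.15, 'q': array([ 1.25128611e+00,  3.08857982e-01,  1.63490629e+00,  1.33067906e-05,
        1.19972837e+00, -6.97162837e-02]), 'qd': array([-0.00113303, -0.00279816, -0.00559274, -0.00058688,  0.00170854,
       -0.00069199]), 'effort': array([-1.59836086e-04, -4.15804660e+01, -2.77148151e+01, -2.23846760e-04,
        6.11753247e-03,  2.87929049e-05]), 'ee_pos': array([0.15436985, 0.60509124, 0.302872  ]), 'tcp_rot': array([-3.13969815e+00, -1.44714352e-04,  2.89179375e+00]), 'contact_force': array([-0.71763494,  0.03909328,  0.11236461]), 'torque': array([ 0.06149303, -0.01796052,  0.02462529]), 'grip_force': 0.0, 'finger_gap': 1.0008095736865001}
0.0726
```

View pics/scene0.png

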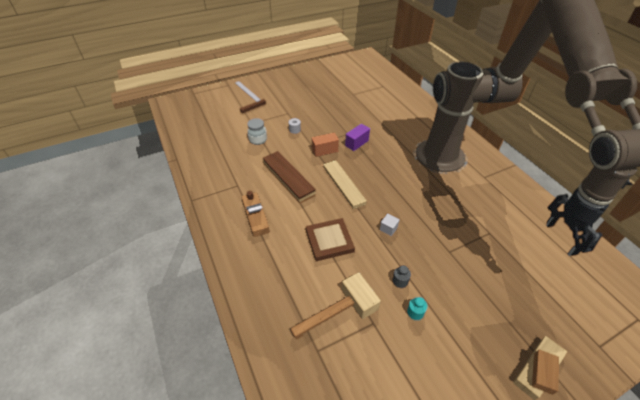

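View pics/side0.png

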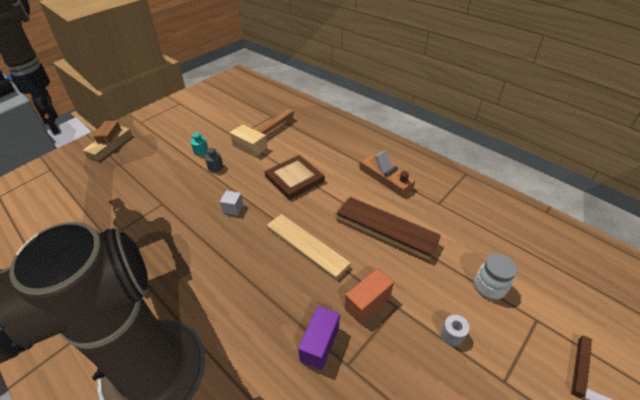

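View pics/wrist0.png

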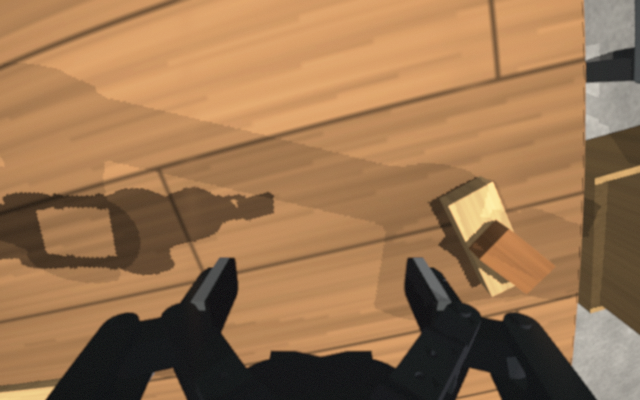

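Scene view: batten (345,184), strip (289,175), lid (330,238), block (389,224), knob weight (402,276), turquoise decoy (417,308), terracotta paver (325,144), purple decoy (357,137), collar (295,126). Side view: batten (308,245), strip (388,228), lid (294,176), block (232,203), knob weight (214,160), paver (370,292), collar (456,330).

```bash
cat > seg.py <<'E'
from h import *
# name: (z top, seeds side, seeds scene, tol)
S={'batten':(.020,(308,243),(345,184),14),'strip':(.036,(388,225),(289,172),14),'lidpanel':(.024,(294,173),(330,237),16),
'block':(.045,(232,199),(389,220),14),'paver':(.065,(366,284),(325,140),12),'collar':(.045,(447,330),(291,123),16),'knob':(.07,(213,154),(402,269),12)}
tiles=[]
for k,n in enumerate(('side','scene')):
    d=grab(n); im=cv2.resize(d['frame'],None,fx=2,fy=2,interpolation=cv2.INTER_CUBIC); im=cv2.bilateralFilter(im,5,25,5); vis=im.copy()
    for nm,(z,*sd,t) in S.items():
        m=np.zeros((im.shape[0]+2,im.shape[1]+2),np.uint8)
        cv2.floodFill(im.copy(),m,(sd[k][0]*2,sd[k][1]*2),0,(t,)*3,(t,)*3,4|(255<<8)|cv2.FLOODFILL_MASK_ONLY|cv2.FLOODFILL_FIXED_RANGE*0 if False else 4|(255<<8)|cv2.FLOODFILL_MASK_ONLY|cv2.FLOODFILL_FIXED_RANGE if False else 4|(255<<8)|cv2.FLOODFILL_MASK_ONLY)
        m=cv2.morphologyEx(m[1:-1,1:-1],cv2.MORPH_OPEN,np.ones((3,3)))
        cs=cv2.findContours(m,cv2.RETR_EXTERNAL,cv2.CHAIN_APPROX_NONE)[0]
        if not cs: print(n,nm,'none');continue
        c=max(cs,key=cv2.contourArea)
        cv2.drawContours(vis,[c],-1,(0,255,0),1)
        P=onplane(d,(c.reshape(-1,2)-.5)/2,z)[:,:2]
        (cx,cy),(w,h),a=cv2.minAreaRect((P*1000).astype(np.float32))
        print(n,nm,np.round([cx,cy,w,h,a],1))
    x0,y0,x1,y1=(180,120,500,360) if k==0 else (220,100,440,300)
    tiles.append(cv2.resize(vis[2*y0:2*y1,2*x0:2*x1],(800,600),interpolation=cv2.INTER_NEAREST)); cv2.imwrite(f'pics/seg_{n}.png',tiles[-1][:,:,::-1])
E
python3 seg.py
```

```text
side batten [1051.9  736.9 2773.4 4961.4   39. ]
side strip [1029.5  711.1 2712.9 4853.2   39. ]
side lidpanel [1046.3  730.5 2758.3 4934.3   39. ]
side block [1016.9  696.5 2678.8 4792.3   39. ]
side paver [ 988.9  664.2 2603.2 4657.    39. ]
side collar [1016.9  696.5 2678.8 4792.3   39. ]
side knob [ 981.9  656.1 2584.3 4623.1   39. ]
scene batten [ 173.5 -505.7 2673.6 4669.9   65.6]
scene strip [ 186.  -484.  2630.9 4595.3   65.6]
scene lidpanel [ 176.7 -500.3 2663.  4651.3   65.6]
scene block [398.7 232.   44.8  44.7  30.8]
scene paver [ 208.7 -444.7 2553.5 4460.    65.6]
scene collar [ 193.1 -471.8 2606.9 4553.3   65.6]
scene knob [ 212.6 -437.9 2540.1 4436.7   65.6]
```

View pics/seg_side.png

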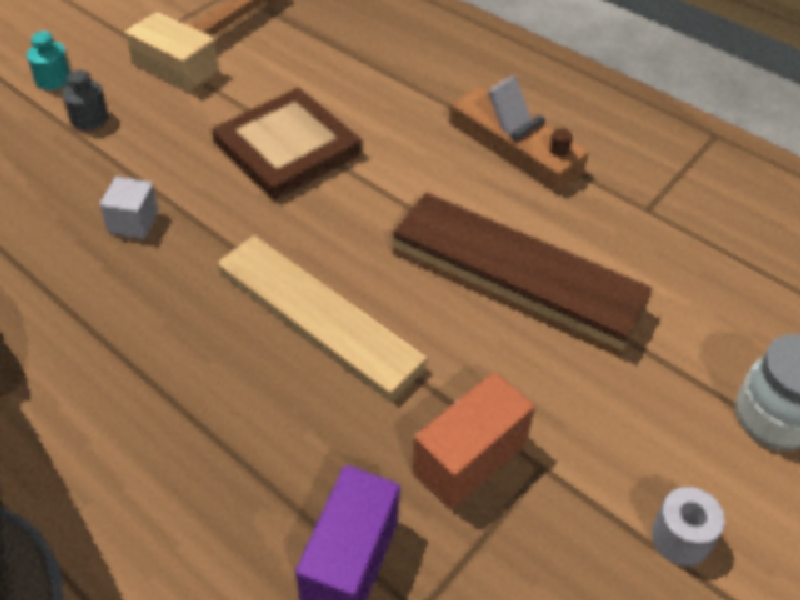

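View pics/seg_scene.png

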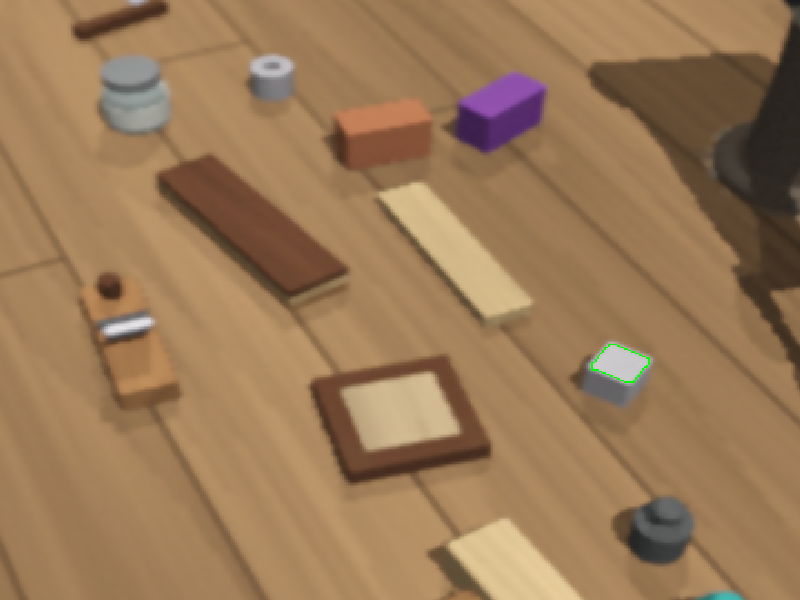

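Both zooms (side 2.5x, scene ~3.3x) show all parts clearly with sharp top faces; the flood fill leaked because of its floating range, so I use fixed range plus corners clicked in the zooms.

```bash
cat > seg2.py <<'E'
from h import *
Z={'side':lambda a:np.array(a,float)*.4+[180,120],'scene':lambda a:np.array(a,float)*[.275,1/3]+[220,100]}
C={'side':{'batten':(.02,[(252,238),(427,359),(398,388),(220,266)]),'strip':(.036,[(427,194),(651,290),(632,336),(394,237)]),
'lid':(.024,[(299,90),(361,143),(276,188),(214,133)]),'block':(.045,[(118,178),(156,183),(144,211),(102,206)]),'paver':(.065,[(493,376),(533,408),(459,468),(415,436)])},
'scene':{'batten':(.02,[(378,191),(426,183),(531,299),(487,318)]),'strip':(.036,[(158,177),(210,154),(347,270),(291,293)]),
'lid':(.024,[(312,381),(446,356),(490,447),(350,474)]),'block':(.045,[(610,342),(652,360),(633,383),(590,368)]),'paver':(.065,[(335,116),(417,102),(432,121),(345,139)])}}
seeds={'side':{'batten':(320,312),'strip':(520,262),'block':(130,193),'paver':(475,420),'collar':(670,512)},'scene':{'batten':(455,250),'strip':(250,225),'block':(620,362),'paver':(385,120),'collar':(258,75)}}
for n in('side','scene'):
    d=grab(n); im=cv2.medianBlur(d['frame'],3) if 0 else d['frame']
    for nm,(z,c) in C[n].items():
        P=onplane(d,Z[n](c),z)[:,:2]*1000
        e=np.roll(P,-1,0)-P
        print(n,nm,'click c',P.mean(0).round(1),'sides',np.hypot(*e.T).round(0),'ang',np.degrees(np.arctan2(e[:,1],e[:,0])).round(1))
    for nm,s in seeds[n].items():
        z={**{k:v[0] for k,v in C[n].items()},'collar':.045}[nm]; s=tuple(int(round(x)) for x in Z[n](s)); t=32 if nm in('block','collar') else 26
        t={'block':18,'paver':22}.get(nm,t)
        m=np.zeros((402,642),np.uint8); cv2.floodFill(im.copy(),m,s,0,(t,)*3,(t,)*3,4|(255<<8)|cv2.FLOODFILL_MASK_ONLY|cv2.FLOODFILL_FIXED_RANGE)
        c=max(cv2.findContours(m[1:-1,1:-1],0,cv2.CHAIN_APPROX_NONE)[0],key=cv2.contourArea).reshape(-1,2)
        (cx,cy),(w,h),a=cv2.minAreaRect((onplane(d,c,z)[:,:2]*1000).astype(np.float32)); print('   ',n,nm,'flood',np.round([cx,cy,w,h,a],1))
    for nm,u in {'side':{'knobtop':(78,77)},'scene':{'knobtop':(667,509)}}[n].items(): print(n,nm,onplane(d,Z[n]([u]),.07)*1000)
    for nm,u in {'side':{'coll':(694,515)},'scene':{'coll':(272,66)}}[n].items(): print(n,nm,onplane(d,Z[n]([u]),.045)*1000)
    # dark-steel silhouette of knobweight & grey silhouette of collar
    x0,y0,x1,y1={'side':(200,145,228,178),'scene':(388,260,416,292)}[n]
    g=im[y0:y1,x0:x1].astype(int); m=(g.max(2)<85)&(g.max(2)-g.min(2)<25); v,u=np.nonzero(m); print(n,'knob bbox',u.min()+x0,u.max()+x0,v.min()+y0,v.max()+y0,m.sum())
    x0,y0,x1,y1={'side':(435,308,475,352),'scene':(282,113,306,138)}[n]
    g=im[y0:y1,x0:x1].astype(int); m=(g[...,2]>g[...,0]-8)&(g.max(2)>80);v,u=np.nonzero(m); print(n,'collar bbox',u.min()+x0,u.max()+x0,v.min()+y0,v.max()+y0,m.sum())
E
python3 seg2.py
```

```text
side batten click c [435.2 -29.7] sides [238.  43. 234.  50.] ang [ -89.7 -179.5   91.9    4.2]
side strip click c [ 606.7 -150.6] sides [255.  64. 257.  74.] ang [ -80.8 -166.8  101.4   11. ]
side lid click c [596.6 173.4] sides [127. 121. 124. 127.] ang [-100.9  170.    81.8   -8.6]
side block click c [399.9 218.2] sides [45. 44. 48. 45.] ang [ -59.1 -146.8  122.3   29.3]
side paver click c [ 409.7 -236.7] sides [45. 88. 46. 93.] ang [-95.2 171.7  90.7  -8.2]
    side batten flood [435.4 -24.1 235.7  52.3  89.9]
    side strip flood [ 606.1 -155.6   77.8  283.     9.4]
    side block flood [397.8 225.4  39.   39.5  30.8]
    side paver flood [ 410.3 -234.1   45.9   96.5   83.4]
    side collar flood [ 466.3 -414.5   45.9   47.    80.7]
side knobtop [[472.45618934 403.53021733  70.        ]]
side coll [[ 466.20825406 -417.03166099   45.        ]]
side knob bbox 201 222 145 171 275
side collar bbox 441 468 316 345 602
scene batten click c [433.8 -17. ] sides [ 54. 227.  54. 243.] ang [170.8  89.2   7.8 -90.8]
scene strip click c [ 610.2 -132.3] sides [ 69. 260.  65. 252.] ang [-164.6   99.4    8.8  -79.9]
scene lid click c [601.7 192.5] sides [129. 129. 126. 128.] ang [170.   79.  -10.7 -99.9]
scene block click c [397.4 234.9] sides [44. 39. 42. 44.] ang [ 117.5   30.1  -56.1 -147.2]
scene paver click c [ 414.2 -218.4] sides [ 95.  43. 101.  49.] ang [ 172.5   84.8   -4.4 -102.5]
    scene batten flood [435.9 -19.1 240.3  53.7  89.3]
    scene strip flood [ 615.9 -136.2   83.9  270.8   11.5]
    scene block flood [399.6 231.7  39.9  42.2  28.6]
    scene paver flood [ 410.3 -228.8   49.7   97.5   83.9]
    scene collar flood [ 479.5 -366.6   60.8   46.7   73.8]
scene knobtop [[479.05515357 420.84559269  70.        ]]
scene coll [[ 465.76048966 -404.68712077   45.        ]]
scene knob bbox 392 408 268 287 163
scene collar bbox 290 299 119 132 125
```

Floods of the two views agree within about 5 mm (batten ≈(436,-21), paver ≈(410,-231), block ≈(399,229)), with correct sizes. I move to a survey pose for a wrist view to refine them.

Emit:
{"fn": "arm_command", "kwargs": {
  "increments": [-290,-240,-90,0,0,1.0,85,-290,-240,-90,0,0,1.0,85,-290,-240,-90,0,0,1.0,85,-290,-240,-90,0,0,1.0,85,-290,-240,-90,0,0,1.0,85,-290,-240,-90,0,0,1.0,85,-290,-240,-90,0,0,1.0,85,-290,-240,-90,0,0,1.0,85]
}}

```text
time: 1.15
ee_pos: [0.3775, 0.2992, 0.395]
tcp_rot: [3.14, 0.0, 1.889]
contact_force: [0.3, 0.7, -0.1]
finger_gap: 0.993
grip_force: 0.0
```

```bash
cat >> h.py <<'E'
from scipy.spatial.transform import Rotation as Ro
def plan(*goals):
    "goals: (x,y,z mm of TCP, yaw deg): increments from the present pose"
    s=get_state();R=Ro.from_euler('xyz',s['tcp_rot']);p=s['ee_pos']*1000
    print('t',round(s['time'],2),'at',p.round(1),'rpy',np.degrees(s['tcp_rot']).round(2),'gap',round(s['finger_gap']*85.4,1),'F',s['contact_force'].round(1),'grip',round(float(s['grip_force']),1))
    for x,y,z,a in goals:
        G=Ro.from_euler('xyz',[180,0,a],degrees=True)
        d=R.inv().apply(np.array([x,y,z])-p); print('  inc',d.round(1),(R.inv()*G).as_rotvec().round(3),'len',np.linalg.norm(d).round(0))
E
python3 - <<'E'
from h import *
plan((450,130,430,95)); d=grab('wrist','w1')
print(np.array(d['K']),d['dist_coeffs']); print(onplane(d,[[0,0],[639,0],[0,300],[639,300],[320,200]],0).round(2))
E
```

```text
t 1.15 at [377.5 299.2 395. ] rpy [1.7989e+02 2.0000e-02 1.0822e+02] gap 84.8 F [ 0.3  0.7 -0.1] grip 0.0
  inc [-183.4   16.   -34.9] [0.002 0.    0.231] len 187.0
[[295.13374183   0.         320.70232724]
 [  0.         295.13374183 200.15018005]
 [  0.           0.           1.        ]] [-0.05152561  0.          0.          0.          0.        ]
[[-0.15  0.38  0.  ]
 [ 0.75  0.67  0.  ]
 [-0.16 -0.18 -0.  ]
 [ 1.09  0.23  0.  ]
 [ 0.4   0.23  0.  ]]
```

View pics/w1.png

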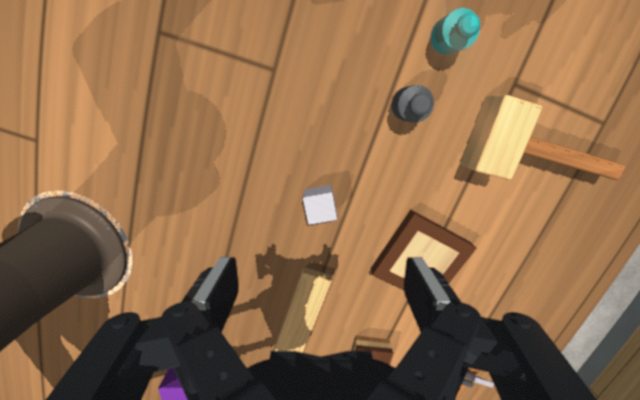

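Wrist view: block (319,207), knob weight (415,103, knob top at ~(420,101)), turquoise decoy (460,32), lid (423,253), batten partly shown at (305,305). Next I measure these and move on to see the other half.

Emit:
{"fn": "arm_command", "kwargs": {
  "increments": [-370,-60,-35,0,0,0.3,85,-370,-60,-35,0,0,0.3,85,-370,-60,-35,0,0,0.3,85,-370,-60,-35,0,0,0.3,85,-370,-60,-35,0,0,0.3,85,-370,-60,-35,0,0,0.3,85,-370,-60,-35,0,0,0.3,85,-370,-60,-35,0,0,0.3,85]
}}

```text
time: 2.0
ee_pos: [0.4362, -0.0718, 0.4295]
tcp_rot: [3.14, 0.002, 1.589]
contact_force: [-0.1, 0.4, -0.1]
finger_gap: 0.992
grip_force: 0.0
```

Run:
```python
from h import *
plan((436,-21,250,90)); d=grab('wrist','w2')
import pickle; pickle.dump(d,open('w2.pkl','wb'))
```

```text
t 2.0 at [436.2 -71.8 429.5] rpy [1.7992e+02 9.0000e-02 9.1030e+01] gap 84.7 F [-0.1  0.4 -0.1] grip 0.0
  inc [ 51.1   0.5 179.5] [0.001 0.002 0.018] len 187.0
```

View pics/w2.png

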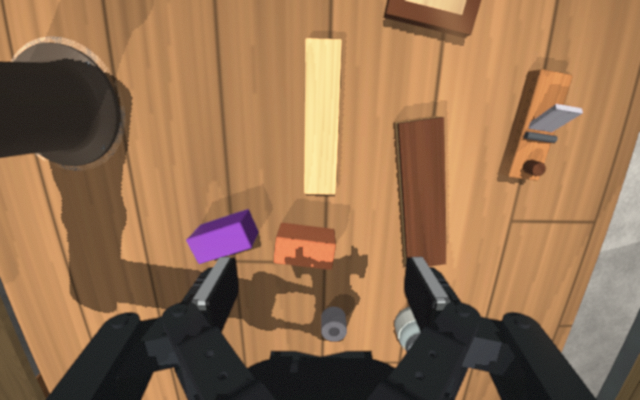

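w2 shows the batten (322,116), strip (423,191), paver top (304,256), collar (334,325; partly behind the body's shadow), plane (540,125), jar (405,328).

```bash
cat > meas.py <<'E'
from h import *
def flood(d,seed,z,t=24,show=None):
    m=np.zeros((402,642),np.uint8); im=cv2.GaussianBlur(d['frame'],(3,3),0)
    cv2.floodFill(im,m,seed,0,(t,)*3,(t,)*3,4|(255<<8)|cv2.FLOODFILL_MASK_ONLY|cv2.FLOODFILL_FIXED_RANGE)
    m=cv2.morphologyEx(m[1:-1,1:-1],cv2.MORPH_OPEN,np.ones((3,3)))
    c=max(cv2.findContours(m,0,cv2.CHAIN_APPROX_NONE)[0],key=cv2.contourArea).reshape(-1,2)
    (cx,cy),(w,h),a=cv2.minAreaRect((onplane(d,c,z)[:,:2]*1000).astype(np.float32))
    px=cv2.minAreaRect(c.astype(np.float32)); return np.round([cx,cy,w,h,a],1),np.round([*px[0],*px[1]],0)
E
python3 - <<'E'
from meas import *
import pickle
d=pickle.load(open('w2.pkl','rb'))
for nm,s,z in(('batten',(322,116),.02),('strip',(423,191),.036),('paver',(304,258),.065),('paver',(304,240),.065)):
    for t in(20,28,36): print(nm,t,*flood(d,s,z,t))
T=np.array(d['world_to_cam']); s=get_state()
def W(p,rpy):
    M=np.eye(4);M[:3,:3]=Ro.from_euler('xyz',rpy).as_matrix();M[:3,3]=p;return M
X=T@W([.4362,-.0718,.4295],np.radians([179.92,.09,91.03]))
e={**d,'frame':cv2.imread('pics/w1.png')[:,:,::-1].copy(),'world_to_cam':X@np.linalg.inv(W([.3775,.2992,.395],np.radians([179.89,.02,108.22])))}
for nm,s,z in(('block',(319,207),.045),('knob',(420,101),.07)):
    for t in(14,20,28): print(nm,t,*flood(e,s,z,t))
P=onplane(e,[(413,211),(475,247),(436,292),(371,272)],.024)[:,:2]*1000;print('lid',P.mean(0),P.round(0))
print('panel',*flood(e,(423,253),.024,40)); print('collar',onplane(d,[(334,331)],.045)*1000)
E
```

```text
batten 20 [ 4.368e+02 -1.980e+01  5.140e+01  2.353e+02  1.000e-01] [322. 116.  34. 153.]
batten 28 [436.7 -20.2 236.8  52.7  89.6] [322. 116.  34. 154.]
batten 36 [436.6 -20.2 238.2  53.1  89.7] [322. 116.  35. 155.]
strip 20 [ 610.8 -139.7   68.1  260.4    9.6] [423. 191. 148.  43.]
strip 28 [ 609.2 -131.1   69.7  286.2    9.3] [423. 185. 165.  44.]
strip 36 [ 604.4 -130.7   79.5  289.3    9.5] [421. 184. 167.  51.]
paver 20 [ 426.4 -252.    38.2   89.6   60.8] [311. 264.  51.  20.]
paver 28 [ 445.2 -260.3   80.7  116.    40.9] [322. 267.  64.  45.]
paver 36 [ 459.3 -299.   136.8  174.9   10.1] [332. 283.  84.  81.]
paver 20 [ 375.7 -263.6   29.2   22.1   89. ] [282. 270.  15.  13.]
paver 28 [496.7  25.5  48.  225.1   2.4] [366.  85. 170.  37.]
paver 36 [ 4.466e+02 -1.638e+02  2.940e+02  6.039e+02  2.000e-01] [333. 179. 371. 208.]
block 14 [399.4 230.4  40.7  40.6  28.7] [320. 208.  25.  27.]
block 20 [399.3 230.6  41.3  41.8  28.5] [320. 208.  26.  27.]
block 28 [399.4 230.6  42.2  42.2  29.1] [320. 208.  26.  28.]
knob 14 [474.9 421.5  22.7  29.6  15.7] [423. 100.  17.  24.]
knob 20 [476.  420.4  30.3  31.5  85.8] [423. 100.  23.  25.]
knob 28 [468.7 416.6  45.2  39.1   5.5] [416. 101.  34.  32.]
lid [597.99465917 195.02099074] [[546. 265.]
 [674. 239.]
 [650. 136.]
 [523. 139.]]
panel [601.3 186.5  85.1  84.3  79.6] [424. 262.  46.  52.]
collar [[ 469.13137499 -410.14738359   45.        ]]
```

Emit:
{"fn": "arm_command", "kwargs": {
  "increments": [52,1.5,310,0,0,0.02,85,52,1.5,310,0,0,0.02,85,52,1.5,310,0,0,0.02,85,52,1.5,310,0,0,0.02,85,52,1.5,310,0,0,0.02,85,52,1.5,310,0,0,0.02,85,52,1.5,310,0,0,0.02,85,52,1.5,310,0,0,0.02,85]
}}

```text
time: 2.85
ee_pos: [0.4337, -0.0156, 0.116]
tcp_rot: [-3.134, -0.001, 1.573]
contact_force: [-0.4, 0.1, 0.0]
finger_gap: 0.999
grip_force: 0.0
```

Run:
```python
from meas import *
plan((436.7,-20,74,89.8)); d=grab('wrist','w3')
for t in (20,30):print(*flood(d,(320,200),.02,t))
```

```text
t 2.85 at [433.7 -15.6 116. ] rpy [-1.7957e+02 -7.0000e-02  9.0120e+01] gap 85.3 F [-0.4  0.1  0. ] grip 0.0
  inc [-4.5  3.3 41.9] [-0.008 -0.001  0.006] len 42.0
[436.8  -4.6  96.6  51.4  90. ] [327. 218.  84. 150.]
[436.9  22.6 151.   51.8  89.8] [329. 164. 253.  98.]
```

View pics/w3.png

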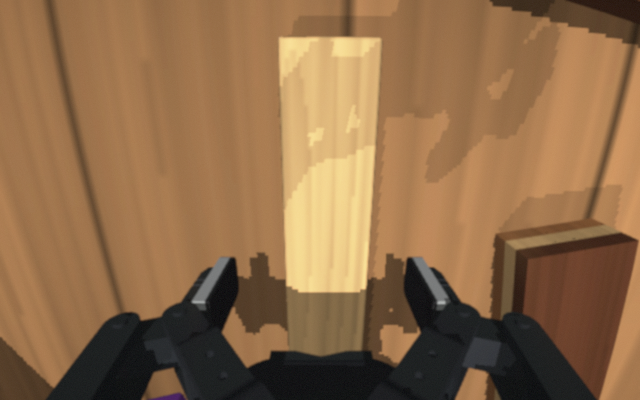

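w3: the batten's end at (330,38) and the body centred between the fingers; strip corner at (600,225). Descend and grip.

Emit:
{"fn": "arm_command", "kwargs": {
  "increments": [-4,3,42,0,0,0,85,-4,3,42,0,0,0,85,-4,3,42,0,0,0,85,-4,3,42,0,0,0,40,-4,3,42,0,0,0,40,-4,3,42,0,0,0,40,-4,3,42,0,0,0,40,-4,3,42,0,0,0,40],
  "squeeze": 40
}}

```text
time: 3.7
ee_pos: [0.4406, -0.0208, 0.0793]
tcp_rot: [3.139, 0.0, 1.572]
contact_force: [-1.7, 0.6, 9.3]
finger_gap: 0.618
grip_force: 41.3
```

Run:
```python
from meas import *
plan((436.7,-20,74,89.8),(436.7,-20,174,89.8))
```

```text
t 3.7 at [440.6 -20.8  79.3] rpy [1.7983e+02 3.0000e-02 9.0050e+01] gap 52.8 F [-1.7  0.6  9.3] grip 41.3
  inc [ 0.8 -3.9  5.2] [0.003 0.    0.004] len 7.0
  inc [  0.8  -3.6 -94.8] [0.003 0.    0.004] len 95.0
```

Emit:
{"fn": "arm_command", "kwargs": {
  "increments": [0,0,-60,0,0,0,40,0,0,-120,0,0,0,40,0,0,-120,0,0,0,40,0,0,-120,0,0,0,40,0,0,-120,0,0,0,40,0,0,-120,0,0,0,40]
}}

```text
time: 4.3
ee_pos: [0.4379, -0.0204, 0.1956]
tcp_rot: [-3.139, -0.0, 1.572]
contact_force: [-0.2, 0.6, -2.0]
finger_gap: 0.619
grip_force: 44.6
```

Run:
```python
from meas import *
for i in range(3):
    d=grab('wrist','w4'); plan((610,-140,195,99.6))
for t in (20,30):print(*flood(d,(330,130),.133,t))
e=grab('side');f=grab('scene')
for n,g,s in(('side',e,(388,226)),('scene',f,(289,174))):
    print(n,*flood(g,s,.036,20))
```

```text
t 4.35 at [437.9 -20.4 195.3] rpy [-1.798e+02 -3.000e-02  9.006e+01] gap 52.9 F [ 0.5  0.1 -1.1] grip 44.6
  inc [-119.8  172.    -0.4] [-0.003 -0.001 -0.167] len 210.0
t 4.4 at [437.9 -20.4 195.2] rpy [-1.7979e+02 -3.0000e-02  9.0060e+01] gap 52.7 F [ 0.1  0.4 -1.9] grip 44.6
  inc [-119.7  171.9   -0.5] [-0.004 -0.001 -0.167] len 210.0
t 4.45 at [438.2 -20.5 195.3] rpy [-1.798e+02 -3.000e-02  9.006e+01] gap 52.8 F [ 0.1 -0.7 -2.7] grip 44.6
  inc [-119.7  171.7   -0.4] [-0.004 -0.001 -0.167] len 209.0
[437.4  28.2 142.5  53.2  90. ] [314. 153. 130. 306.]
[4.377e+02 2.840e+01 5.370e+01 1.429e+02 2.000e-01] [321. 154. 304. 134.]
side [ 609.8 -154.7   67.7  278.     8.8] [392. 225. 110.  21.]
scene [ 610.6 -138.4   66.   258.6   10. ] [288. 174.  57.  16.]
```

View pics/w4.png

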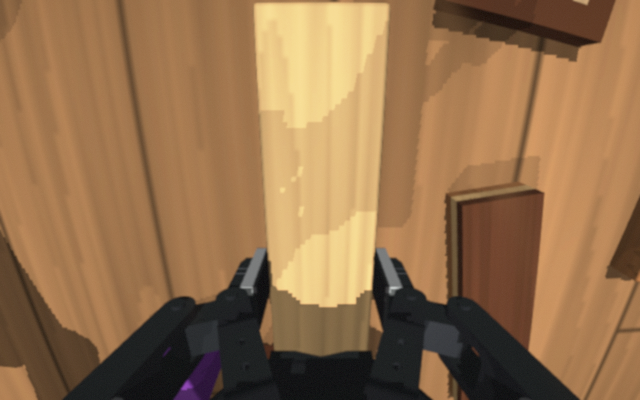

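w4: batten held flat and straight, its end at (322,4); strip end corners at about (450,197) and (543,190).

Run:
```python
from meas import *
d=grab('wrist')
for t in (14,18,24):
    m=np.zeros((402,642),np.uint8); cv2.floodFill(cv2.GaussianBlur(d['frame'],(3,3),0),m,(500,240),0,(t,)*3,(t,)*3,4|(255<<8)|cv2.FLOODFILL_MASK_ONLY|cv2.FLOODFILL_FIXED_RANGE)
    m=m[1:-1,1:-1]; v,u=np.nonzero(m[:265]); P=onplane(d,np.c_[u,v],.036)[:,:2]*1000
    a=np.radians(99.6);L=P@[np.cos(a),np.sin(a)];W=P@[np.sin(a),-np.cos(a)]
    k=(L<L.max()-15)&(L>L.max()-60); w=(np.percentile(W[k],.5)+np.percentile(W[k],99.5))/2; l=np.percentile(L,99.7)-130
    print(t,len(u),np.ptp(W[k]).round(1),'centre',(l*np.array([np.cos(a),np.sin(a)])+w*np.array([np.sin(a),-np.cos(a)])).round(1))
    # left/right edge fits
    for nm,f in(('L',np.min),('R',np.max)):
        rows=range(210,262,2); pts=onplane(d,[(f(np.nonzero(m[r])[0]),r) for r in rows],.036)[:,:2]; q=np.polyfit(pts[:,1],pts[:,0],1); print(nm,'axis deg',90-np.degrees(np.arctan(q[0])))
```

```text
14 4952 67.9 centre [ 611.4 -141.9]
L axis deg 99.3417927076297
R axis deg 99.37043127819399
18 5040 68.2 centre [ 611.  -141.5]
L axis deg 99.90818983546473
R axis deg 99.29574615564965
24 5109 68.4 centre [ 611.  -140.9]
L axis deg 99.2253664314088
R axis deg 99.28933113477824
```

Emit:
{"fn": "arm_command", "kwargs": {
  "increments": [-119.5,172,0,-0.003,0,-0.165,40,-119.5,172,0,-0.003,0,-0.165,40,-119.5,172,0,-0.003,0,-0.165,40,-119.5,172,0,-0.003,0,-0.165,40,-119.5,172,0,-0.003,0,-0.165,40,-119.5,172,0,-0.003,0,-0.165,40,-119.5,172,0,-0.003,0,-0.165,40,-119.5,172,0,-0.003,0,-0.165,40]
}}

```text
time: 5.4
ee_pos: [0.6098, -0.1388, 0.1961]
tcp_rot: [3.141, -0.001, 1.737]
contact_force: [-0.1, 0.4, -1.7]
finger_gap: 0.615
grip_force: 44.5
```

Run:
```python
from meas import *
plan((610.5,-139.5,125,99.6))
```

```text
t 5.4 at [ 609.8 -138.8  196.1] rpy [ 1.7998e+02 -7.0000e-02  9.9550e+01] gap 52.6 F [-0.1  0.4 -1.7] grip 44.5
  inc [-0.9  0.6 71.1] [ 0.    -0.001 -0.001] len 71.0
```

Emit:
{"fn": "arm_command", "kwargs": {
  "increments": [-2.5,1,45,0,0,0,40,-2.5,1,77,0,0,0,40,-2.5,1,77,0,0,0,40,-2.5,1,77,0,0,0,40,-2.5,1,77,0,0,0,40]
}}

```text
time: 5.9
ee_pos: [0.6133, -0.1419, 0.1213]
tcp_rot: [3.138, 0.001, 1.737]
contact_force: [0.4, 0.6, -1.6]
finger_gap: 0.618
grip_force: 46.1
```

Run:
```python
from meas import *
plan((611,-141,115,99.4))
```

```text
t 5.9 at [ 613.3 -141.9  121.3] rpy [1.7977e+02 4.0000e-02 9.9550e+01] gap 52.8 F [ 0.4  0.6 -1.6] grip 46.1
  inc [ 1.3 -2.2  6.3] [0.004 0.001 0.003] len 7.0
```

Emit:
{"fn": "arm_command", "kwargs": {
  "increments": [1,-2,2,0.002,0,0,40,1,-2,4,0.002,0,0,40,1,-2,4,0.002,0,0,40]
}}

```text
time: 6.2
ee_pos: [0.6109, -0.1415, 0.1161]
tcp_rot: [3.141, 0.0, 1.737]
contact_force: [-0.3, 0.2, -2.4]
finger_gap: 0.614
grip_force: 46.1
```

Emit:
{"fn": "arm_command", "kwargs": {
  "increments": [0,0,2,0,0,0,40,0,0,2,0,0,0,40]
}}

```text
time: 6.4
ee_pos: [0.6114, -0.1417, 0.1147]
tcp_rot: [3.14, 0.0, 1.737]
contact_force: [-0.3, 0.0, 3.9]
finger_gap: 0.617
grip_force: 46.6
```

Run:
```python
from meas import *
plan((611,-141,115,99.4)); grab('wrist','w5')
```

```text
t 6.4 at [ 611.4 -141.7  114.7] rpy [1.7992e+02 2.0000e-02 9.9510e+01] gap 52.7 F [-0.3  0.   3.9] grip 46.6
  inc [ 0.8 -0.2 -0.3] [0.001 0.    0.002] len 1.0
```

View pics/w5.png

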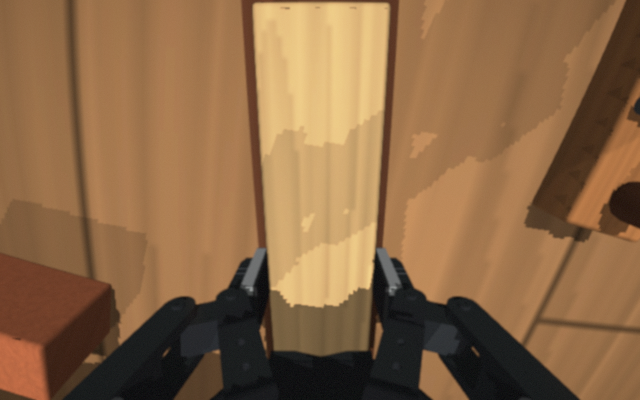

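w5: batten resting flat on the strip, equal dark margins left and right, end visible at (320,3). Release, lift, head to the knob weight.

Emit:
{"fn": "arm_command", "kwargs": {
  "increments": [0,0,0,0,0,0,85,0,0,0,0,0,0,85,0,0,0,0,0,0,85,0,0,-50,0,0,0,85,0,0,-100,0,0,0,85,0,0,-150,0,0,0,85,0,0,-200,0,0,0,85,0,0,-200,0,0,0,85]
}}

```text
time: 7.25
ee_pos: [0.6153, -0.1429, 0.3241]
tcp_rot: [3.124, 0.008, 1.737]
contact_force: [1.0, -0.1, 0.7]
finger_gap: 0.996
grip_force: 0.0
```

Run:
```python
from meas import *
plan((476,380,300,110))
d=grab('wrist')
for t in(20,28): print(*flood(d,(320,120),.056,t))
P=onplane(d,[(320,120)],.056);print(P,proj(d,[[.611,-.141,.056],[.591,-.023,.056]]))
```

```text
t 7.25 at [ 615.3 -142.9  324.1] rpy [179.01   0.48  99.51] gap 85.0 F [ 1.  -0.1  0.7] grip 0.0
  inc [538.9 -51.3  18.7] [ 0.016  0.01  -0.183] len 542.0
[ 611.4 -141.    50.3  234.9    9.4] [313. 160. 197.  46.]
[ 611.4 -141.    50.7  235.     9.5] [313. 160. 197.  46.]
[[ 0.60916639 -0.08276333  0.056     ]] [[313.28782564 170.78963478]
 [312.3744895   59.58230993]]
```

Batten placed at (611.4,-141.0), axis 99.4°, matching the strip. Now to the knob weight.

Emit:
{"fn": "arm_command", "kwargs": {
  "increments": [280,-25,10,0.016,0.01,-0.09,85,280,-25,10,0.016,0.01,-0.09,85,280,-25,10,0.016,0.01,-0.09,85,280,-25,10,0.016,0.01,-0.09,85,280,-25,10,0.016,0.01,-0.09,85,539,-51,19,0.016,0.01,-0.18,85,539,-51,19,0.016,0.01,-0.18,85,539,-51,19,0.016,0.01,-0.18,85]
}}

```text
time: 8.1
ee_pos: [0.5068, 0.2463, 0.2976]
tcp_rot: [-3.124, -0.011, 1.917]
contact_force: [-0.4, -0.4, 0.2]
finger_gap: 0.999
grip_force: 0.0
```

Emit:
{"fn": "arm_command", "kwargs": {
  "increments": [100,-10,0,0,0,0,85,100,-10,0,0,0,0,85,100,-10,0,0,0,0,85,100,-10,0,0,0,0,85]
}}

```text
time: 8.5
ee_pos: [0.4638, 0.3361, 0.299]
tcp_rot: [-3.124, -0.01, 1.92]
contact_force: [0.3, -0.5, 0.6]
finger_gap: 0.997
grip_force: 0.0
```

Run:
```python
from meas import *
plan((476,421,300,110)); d=grab('wrist','w6')
print(proj(d,[[.476,.421,.07]]))
```

```text
t 8.5 at [463.8 336.1 299. ] rpy [-179.01   -0.55  110.  ] gap 85.2 F [ 0.3 -0.5  0.6] grip 0.0
  inc [75.7 40.5 -1. ] [-0.017 -0.01   0.   ] len 86.0
[[366.14588003 111.07572309]]
```

View pics/w6.png

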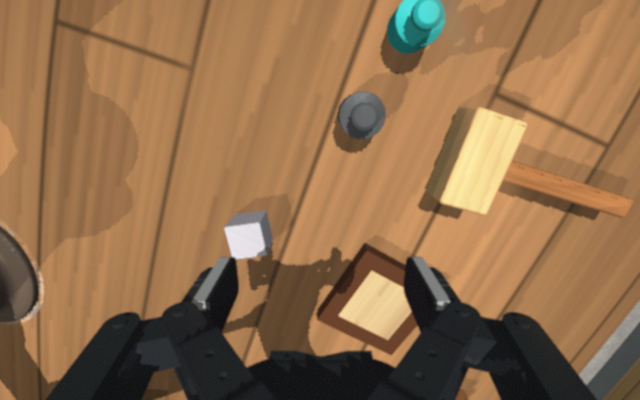

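w6: knob weight body at (361,116), knob top about (365,117); decoy (418,22); block (248,235); lid (372,297).

Run:
```python
from meas import *
d=grab('wrist'); im=d['frame'].astype(int)
sub=im[85:150,325:400]; m=((sub.max(2)-sub.min(2))<26)&(sub.max(2)<120)
m=cv2.morphologyEx(m.astype(np.uint8),cv2.MORPH_OPEN,np.ones((5,5)))
c=max(cv2.findContours(m,0,cv2.CHAIN_APPROX_NONE)[0],key=cv2.contourArea).reshape(-1,2)+[325,85]
print('bbox',c.min(0),c.max(0))
for z in(.0,.045): (x,y),r=cv2.minEnclosingCircle((onplane(d,c,z)[:,:2]*1000).astype(np.float32)); print(z,x,y,r)
print('knobtop',onplane(d,[(365,117)],.07)*1000,flood(d,(365,117),.07,10),flood(d,(365,117),.07,16))
for x,y in((474,415),(476,421),(472,414)): print(proj(d,[[x/1e3,y/1e3,.07],[x/1e3,y/1e3,.045],[x/1e3,y/1e3,0]]).round(0).tolist())
```

```text
bbox [338  94] [384 137]
0.0 481.62615966796875 415.8539123535156 28.21950340270996
0.045 476.31011962890625 415.42254638671875 24.787330627441406
knobtop [[478.14768635 414.40791777  70.        ]] (array([475.9, 421.7,  20.5,  29.8,   3.7]), array([366., 109.,  21.,  32.])) (array([473.7, 418.1,  43.5,  37.7,   5.5]), array([362., 114.,  41.,  43.]))
[[361.0, 115.0], [359.0, 114.0], [355.0, 113.0]]
[[366.0, 110.0], [362.0, 109.0], [358.0, 109.0]]
[[359.0, 115.0], [357.0, 114.0], [353.0, 113.0]]
```

Emit:
{"fn": "arm_command", "kwargs": {
  "increments": [70,39.5,0,-0.017,-0.01,0,85,70,39.5,50,-0.017,-0.01,0,85,70,39.5,90,-0.017,-0.01,0,85,70,39.5,120,-0.017,-0.01,0,85,70,39.5,120,-0.017,-0.01,0,85,70,39.5,120,-0.017,-0.01,0,85]
}}

```text
time: 9.2
ee_pos: [0.4775, 0.4139, 0.1807]
tcp_rot: [3.14, -0.0, 1.914]
contact_force: [0.6, 0.1, 0.5]
finger_gap: 0.996
grip_force: 0.0
```

Run:
```python
from meas import *
plan((477,415,88,110)); d=grab('wrist','w7')
print(proj(d,[[.477,.415,.07],[.477,.415,.045]]))
P=d['frame'].astype(int); m=((P.max(2)-P.min(2))<26)&(P.max(2)<120); m[:,:240]=0;m[:,420:]=0;m[345:]=0
m=cv2.morphologyEx(m.astype(np.uint8),cv2.MORPH_OPEN,np.ones((5,5)))
c=max(cv2.findContours(m,0,cv2.CHAIN_APPROX_NONE)[0],key=cv2.contourArea).reshape(-1,2);print(c.min(0),c.max(0))
for z in(.045,.06): (x,y),r=cv2.minEnclosingCircle((onplane(d,c,z)[:,:2]*1000).astype(np.float32)); print(z,x,y,r)
```

```text
t 9.2 at [477.5 413.9 180.7] rpy [ 1.7992e+02 -2.0000e-02  1.0969e+02] gap 85.0 F [0.6 0.1 0.5] grip 0.0
  inc [ 1.2 -0.2 92.7] [ 0.001 -0.    -0.005] len 93.0
[[320.06755792 229.03979486]
 [320.07798141 215.29563802]]
[289 170] [352 243]
0.045 475.4488830566406 420.5789489746094 28.92878532409668
0.06 473.56805419921875 425.7456970214844 26.819181442260742
```

View pics/w7.png

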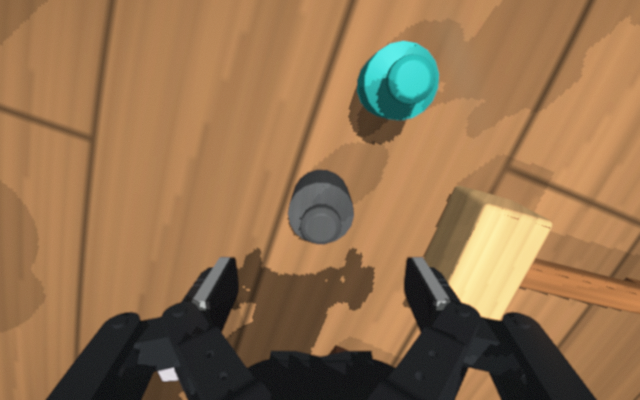

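w7: knob top (321,225), body axis about (320,213) - 2.5 mm ahead of the estimate; mallet head ~100 mm away, decoy clear. Descend and grip.

Emit:
{"fn": "arm_command", "kwargs": {
  "increments": [3.5,0,40,0,0,0,85,3.5,0,80,0,0,0,85,3.5,0,93,0,0,0,85,3.5,0,93,0,0,0,85,3.5,0,93,0,0,0,30,3.5,0,93,0,0,0,30,3.5,0,93,0,0,0,30,3.5,0,93,0,0,0,30],
  "squeeze": 70
}}

```text
time: 10.05
ee_pos: [0.4765, 0.4199, 0.0914]
tcp_rot: [3.137, -0.002, 1.917]
contact_force: [-1.6, 0.1, 7.1]
finger_gap: 0.562
grip_force: 72.7
```

Run:
```python
from meas import *
plan((476,417,280,110))
```

```text
t 10.05 at [476.5 419.9  91.4] rpy [ 1.7971e+02 -1.2000e-01  1.0981e+02] gap 48.0 F [-1.6  0.1  7.1] grip 72.7
  inc [  -2.1   -0.5 -188.6] [ 0.005 -0.002 -0.003] len 189.0
```

Emit:
{"fn": "arm_command", "kwargs": {
  "increments": [0,0,-50,0,0,0,30,0,0,-100,0,0,0,30,-50,0,-140,0,0,0,30,-100,0,-140,0,0,0,30,-150,0,-140,0,0,0,30,-200,10,-140,0,0,0.05,30,-250,20,-140,0,0,0.1,30,-300,30,-140,0,0,0.15,30]
}}

```text
time: 10.85
ee_pos: [0.5975, 0.1569, 0.2275]
tcp_rot: [3.14, -0.002, 1.765]
contact_force: [1.2, -0.0, -7.3]
finger_gap: 0.554
grip_force: 76.4
```

Run:
```python
from meas import *
plan((611,-141,230,99.4))
```

```text
t 10.85 at [597.5 156.9 227.5] rpy [ 1.7992e+02 -9.0000e-02  1.0113e+02] gap 47.3 F [ 1.2 -0.  -7.3] grip 76.4
  inc [-294.9  -44.2   -3. ] [ 0.001 -0.002  0.03 ] len 298.0
```

Emit:
{"fn": "arm_command", "kwargs": {
  "increments": [-295,-44,0,0,0,0.03,30,-295,-44,0,0,0,0.03,30,-295,-44,0,0,0,0.03,30,-295,-44,0,0,0,0.03,30,-295,-44,0,0,0,0.03,30,-295,-44,0,0,0,0.03,30,-295,-44,0,0,0,0.03,30,-295,-44,0,0,0,0.03,30]
}}

```text
time: 11.65
ee_pos: [0.6112, -0.1405, 0.2267]
tcp_rot: [3.14, -0.003, 1.733]
contact_force: [-0.4, 0.5, -6.9]
finger_gap: 0.565
grip_force: 76.4
```

Run:
```python
from meas import *
plan((611.4,-141,155,99.4)); d=grab('wrist','w8')
s=get_state()['ee_pos']; print(proj(d,[s+[0,0,-.0214],s+[0,0,-.0464]]))
for t in(20,28): print(*flood(d,(320,100),.056,t))
```

```text
t 11.65 at [ 611.2 -140.5  226.7] rpy [ 1.7994e+02 -1.6000e-01  9.9310e+01] gap 48.3 F [-0.4  0.5 -6.9] grip 76.4
  inc [-0.7  0.1 71.7] [ 0.001 -0.003 -0.002] len 72.0
[[320.80781623 323.88111922]
 [320.7250884  285.80184545]]
[603.2 -91.   51.  133.6   9.4] [320. 137. 166.  66.]
[603.2 -90.6  51.5 134.2   9.4] [320. 136. 167.  67.]
```

View pics/w8.png

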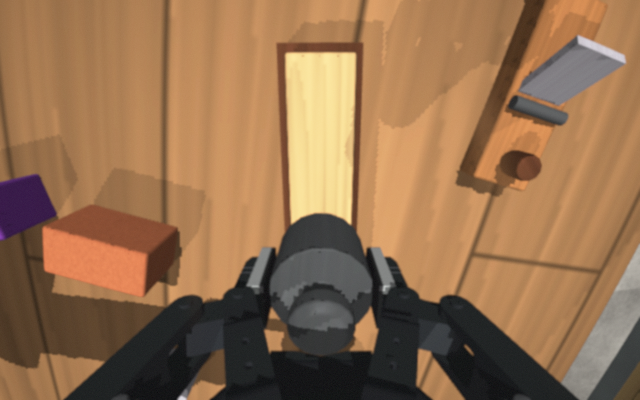

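w8: weight held upright, knob top (321,322), on the gripper axis; batten end at (320,52) in line. Lower it.

Emit:
{"fn": "arm_command", "kwargs": {
  "increments": [-0.5,0,40,0,-0.003,0,30,-0.5,0,70,0,-0.003,0,30,-0.5,0,76,0,-0.003,0,30,-0.5,0,76,0,-0.003,0,30,-0.5,0,76,0,-0.003,0,30]
}}

```text
time: 12.2
ee_pos: [0.6135, -0.1387, 0.1525]
tcp_rot: [3.137, 0.002, 1.738]
contact_force: [-0.9, -0.9, -6.1]
finger_gap: 0.557
grip_force: 76.4
```

Emit:
{"fn": "arm_command", "kwargs": {
  "increments": [0,0,2,0,0,0,30,0,0,2,0,0,0,30]
}}

```text
time: 12.4
ee_pos: [0.6132, -0.1394, 0.1505]
tcp_rot: [3.137, 0.002, 1.737]
contact_force: [0.2, 0.5, -6.3]
finger_gap: 0.559
grip_force: 76.3
```

Run:
```python
from meas import *
plan((611.4,-141,147.4,99.4))
```

```text
t 12.4 at [ 613.2 -139.4  150.5] rpy [1.7974e+02 1.4000e-01 9.9530e+01] gap 47.8 F [ 0.2  0.5 -6.3] grip 76.3
  inc [-1.3 -2.1  3. ] [0.004 0.002 0.002] len 4.0
```

Emit:
{"fn": "arm_command", "kwargs": {
  "increments": [-1,-1.5,2,0.003,0.001,0,30,-1,-1.5,3,0.003,0.001,0,30,-1,-1.5,3,0.003,0.001,0,30]
}}

```text
time: 12.7
ee_pos: [0.6115, -0.1411, 0.1475]
tcp_rot: [3.141, 0.001, 1.737]
contact_force: [-2.7, -0.5, 0.4]
finger_gap: 0.557
grip_force: 76.9
```

Run:
```python
from meas import *
plan((611.4,-141,147.4,99.4))
```

```text
t 12.7 at [ 611.5 -141.1  147.5] rpy [1.7999e+02 6.0000e-02 9.9500e+01] gap 47.6 F [-2.7 -0.5  0.4] grip 76.9
  inc [ 0.1 -0.1  0.1] [0.    0.001 0.002] len 0.0
```

Emit:
{"fn": "arm_command", "kwargs": {
  "increments": [0,0,0.5,0,0,0,85,0,0,0.5,0,0,0,85,0,0,0.5,0,0,0,85,0,0,-40,0,0,0,85,0,0,-80,0,0,0,85,0,0,-130,0,0,0,85,0,0,-150,0,0,0,85,0,0,-150,0,0,0,85]
}}

```text
time: 13.5
ee_pos: [0.6141, -0.1414, 0.3025]
tcp_rot: [3.132, 0.006, 1.737]
contact_force: [1.5, -0.5, 0.1]
finger_gap: 0.995
grip_force: 0.0
```

Run:
```python
from meas import *
plan((399,190,300,119)); d=grab('wrist')
P=d['frame'].astype(int); m=((P.max(2)-P.min(2))<26)&(P.max(2)<120); m[:,250:]&=True; m[:,:250]=0;m[:,400:]=0;m[345:]=0
m=cv2.morphologyEx(m.astype(np.uint8),cv2.MORPH_OPEN,np.ones((5,5)))
for c in cv2.findContours(m,0,cv2.CHAIN_APPROX_NONE)[0]:
    if cv2.contourArea(c)>200: print(cv2.boundingRect(c))
print(proj(d,[[.6114,-.141,.126],[.6114,-.141,.101],[.6114,-.141,.056]]))
```

```text
t 13.5 at [ 614.1 -141.4  302.5] rpy [179.43   0.32  99.51] gap 85.0 F [ 1.5 -0.5  0.1] grip 0.0
  inc [ 362.4 -157.4   -1.1] [ 0.009  0.007 -0.34 ] len 395.0
(278, 320, 48, 25)
(291, 161, 51, 56)
[[315.54653266 197.52889276]
 [315.71416211 189.2863374 ]
 [315.95513857 177.47316988]]
```

Emit:
{"fn": "arm_command", "kwargs": {
  "increments": [362,-157,-1,0.009,0.006,-0.34,85,362,-157,-1,0.009,0.006,-0.34,85,362,-157,-1,0.009,0.006,-0.34,85,362,-157,-1,0.009,0.006,-0.34,85,362,-157,-1,0.009,0.006,-0.34,85,362,-157,-1,0.009,0.006,-0.34,85,362,-157,-1,0.009,0.006,-0.34,85,362,-157,-1,0.009,0.006,-0.34,85]
}}

```text
time: 14.35
ee_pos: [0.3938, 0.1916, 0.295]
tcp_rot: [-3.129, -0.008, 2.077]
contact_force: [0.8, 0.3, -0.3]
finger_gap: 1.0
grip_force: 0.0
```

Emit:
{"fn": "arm_command", "kwargs": {
  "increments": [0,0,0,0,0,0,85,0,0,0,0,0,0,85]
}}

```text
time: 14.55
ee_pos: [0.3953, 0.1908, 0.2955]
tcp_rot: [-3.13, -0.007, 2.08]
contact_force: [-0.1, 0.0, -0.3]
finger_gap: 0.994
grip_force: 0.0
```

Run:
```python
from meas import *
d=grab('wrist','w9'); s=tuple(int(v) for v in proj(d,[[.3993,.2305,.045]])[0]); print(s)
for t in(14,20,28): print(*flood(d,s,.045,t))
c,p=flood(d,s,.045,20)
plan((c[0],c[1],160,119))
print('batten/strip',[flood(d,tuple(int(v) for v in proj(d,[[.603,.186,.024]])[0]),.024,40)])
```

```text
(344, 150)
[399.3 230.5  41.8  40.2  29.4] [344. 150.  37.  39.]
[399.7 230.1  42.   41.4  29.4] [344. 151.  38.  39.]
[399.4 230.5  42.1  42.4  29.4] [344. 150.  39.  39.]
t 14.6 at [396.1 190.1 295.9] rpy [-179.39   -0.38  119.05] gap 85.1 F [ 0.6 -0.1  0.3] grip 0.0
  inc [ 32.3  24.  135.8] [-0.011 -0.007  0.001] len 142.0
batten/strip [(array([601.5, 187.7,  82.4,  84.5,  79.2]), array([460., 252.,  57.,  64.]))]
```

Emit:
{"fn": "arm_command", "kwargs": {
  "increments": [32,24,50,-0.011,-0.007,-0.005,85,32,24,100,-0.011,-0.007,-0.005,85,32,24,150,-0.011,-0.007,-0.005,85,32,24,175,-0.011,-0.007,-0.005,85,32,24,175,-0.011,-0.007,-0.005,85,32,24,175,-0.011,-0.007,-0.005,85]
}}

```text
time: 15.2
ee_pos: [0.4007, 0.2292, 0.1217]
tcp_rot: [3.141, 0.0, 2.08]
contact_force: [0.2, 0.5, 1.0]
finger_gap: 0.995
grip_force: 0.0
```

Run:
```python
from meas import *
plan((399.4,230.4,90,119.4))
```

```text
t 15.2 at [400.7 229.2 121.7] rpy [179.98   0.   119.15] gap 85.0 F [0.2 0.5 1. ] grip 0.0
  inc [ 1.6 -0.5 31.7] [ 0.     0.    -0.004] len 32.0
```

Emit:
{"fn": "arm_command", "kwargs": {
  "increments": [1.5,-0.5,32,0,0,-0.004,85,1.5,-0.5,32,0,0,-0.004,85,1.5,-0.5,32,0,0,-0.004,85,1.5,-0.5,32,0,0,-0.004,25,1.5,-0.5,32,0,0,-0.004,25,1.5,-0.5,32,0,0,-0.004,25,1.5,-0.5,32,0,0,-0.004,25,1.5,-0.5,32,0,0,-0.004,25]
}}

```text
time: 16.0
ee_pos: [0.3994, 0.2317, 0.0918]
tcp_rot: [3.139, 0.0, 2.086]
contact_force: [-2.4, -1.7, 9.9]
finger_gap: 0.511
grip_force: 74.2
```

Run:
```python
from meas import *
plan((399.4,230.4,90,119.4))
```

```text
t 16.0 at [399.4 231.7  91.8] rpy [1.7985e+02 1.0000e-02 1.1951e+02] gap 43.6 F [-2.4 -1.7  9.9] grip 74.2
  inc [-1.1 -0.6  1.8] [0.003 0.    0.002] len 2.0
```

Emit:
{"fn": "arm_command", "kwargs": {
  "increments": [0,0,-50,0,0,0,25,0,0,-100,0,0,0,25,0,0,-150,0,0,0,25,0,0,-160,0,0,0,25,0,0,-160,0,0,0,25]
}}

```text
time: 16.5
ee_pos: [0.3993, 0.2317, 0.2517]
tcp_rot: [3.135, 0.0, 2.086]
contact_force: [0.3, -0.3, -6.5]
finger_gap: 0.51
grip_force: 76.7
```

Run:
```python
from meas import *
b=np.array([611.4,-141]);a=np.radians(99.4);u=np.array([np.cos(a),np.sin(a)]);print(b+92*u,b-90*u)
plan((*(b+92*u),240,99.4))
```

```text
[596.37401147 -50.23536113] [ 626.0993366  -229.79149454]
t 16.5 at [399.3 231.7 251.7] rpy [1.7962e+02 2.0000e-02 1.1951e+02] gap 43.6 F [ 0.3 -0.3 -6.5] grip 76.7
  inc [-342.4   32.6   12. ] [ 0.007 -0.001  0.351] len 344.0
```

Emit:
{"fn": "arm_command", "kwargs": {
  "increments": [-341.5,32.5,12,0.006,0,0.35,25,-341.5,32.5,12,0.006,0,0.35,25,-341.5,32.5,12,0.006,0,0.35,25,-341.5,32.5,12,0.006,0,0.35,25,-341.5,32.5,12,0.006,0,0.35,25,-341.5,32.5,12,0.006,0,0.35,25,-341.5,32.5,12,0.006,0,0.35,25,-341.5,32.5,12,0.006,0,0.35,25]
}}

```text
time: 17.3
ee_pos: [0.5961, -0.0548, 0.2338]
tcp_rot: [-3.135, 0.002, 1.731]
contact_force: [-0.0, 1.6, -6.0]
finger_gap: 0.511
grip_force: 76.6
```

Emit:
{"fn": "arm_command", "kwargs": {
  "increments": [0,0,0,0,0,0,25,0,0,40,0,0,0,25,0,0,70,0,0,0,25,0,0,80,0,0,0,25,0,0,80,0,0,0,25,0,0,80,0,0,0,25]
}}

```text
time: 17.9
ee_pos: [0.5951, -0.0492, 0.1586]
tcp_rot: [-3.139, 0.0, 1.737]
contact_force: [0.4, 0.2, -6.2]
finger_gap: 0.508
grip_force: 76.3
```

Run:
```python
from meas import *
plan((596.2,-49.2,147.8,99.4)); d=grab('wrist','w10')
P=get_state()['ee_pos']+[0,0,-.0468]; s=tuple(int(v) for v in proj(d,[P])[0]); print(s)
for t in (20,30): print(flood(d,s,P[2],t))
```

```text
t 17.9 at [595.1 -49.2 158.6] rpy [-1.7983e+02  1.0000e-02  9.9510e+01] gap 43.4 F [ 0.4  0.2 -6.2] grip 76.3
  inc [-0.2  1.2 10.8] [-0.003  0.     0.002] len 11.0
(322, 290)
(array([600.3, -47.8,  44.7,  24.2,  36.4]), array([332., 288.,  45.,  94.]))
(array([600.2, -47.6,  45.5,  25.1,  36.9]), array([332., 287.,  47.,  96.]))
```

Emit:
{"fn": "arm_command", "kwargs": {
  "increments": [0,1,4,-0.002,0,0,25,0,1,8,-0.002,0,0,25,0,1,8,-0.002,0,0,25,0,1,8,-0.002,0,0,25]
}}

```text
time: 18.35
ee_pos: [0.5958, -0.0497, 0.1505]
tcp_rot: [-3.14, 0.0, 1.736]
contact_force: [1.5, -0.1, -7.3]
finger_gap: 0.513
grip_force: 76.5
```

Emit:
{"fn": "arm_command", "kwargs": {
  "increments": [0,0,2,0,0,0,25,0,0,2,0,0,0,25,0,0,2,0,0,0,25]
}}

```text
time: 18.65
ee_pos: [0.5959, -0.0497, 0.1483]
tcp_rot: [-3.14, -0.0, 1.736]
contact_force: [-0.6, 0.7, -6.5]
finger_gap: 0.511
grip_force: 76.5
```

Run:
```python
from meas import *
plan((596.2,-49.2,147.8,99.4))
```

```text
t 18.65 at [595.9 -49.7 148.3] rpy [-179.91   -0.     99.45] gap 43.6 F [-0.6  0.7 -6.5] grip 76.5
  inc [0.5 0.4 0.5] [-0.002 -0.     0.001] len 1.0
```

Emit:
{"fn": "arm_command", "kwargs": {
  "increments": [0.5,0.5,1,0,0,0,25,0.5,0.5,1,0,0,0,25]
}}

```text
time: 18.85
ee_pos: [0.5963, -0.0494, 0.1479]
tcp_rot: [-3.14, 0.001, 1.736]
contact_force: [-3.0, -1.1, -2.8]
finger_gap: 0.513
grip_force: 76.8
```

Emit:
{"fn": "arm_command", "kwargs": {
  "increments": [0,0,0.7,0,0,0,25,0,0,0.7,0,0,0,25]
}}

```text
time: 19.05
ee_pos: [0.5964, -0.0494, 0.1479]
tcp_rot: [-3.14, 0.001, 1.736]
contact_force: [-4.8, -1.2, 4.3]
finger_gap: 0.51
grip_force: 77.8
```

Emit:
{"fn": "arm_command", "kwargs": {
  "increments": [0,0,0,0,0,0,85,0,0,0,0,0,0,85,0,0,0,0,0,0,85,0,0,-40,0,0,0,85,0,0,-80,0,0,0,85,0,0,-130,0,0,0,85,0,0,-150,0,0,0,85,0,0,-150,0,0,0,85]
}}

```text
time: 19.85
ee_pos: [0.5996, -0.0494, 0.3023]
tcp_rot: [3.132, 0.003, 1.736]
contact_force: [0.9, -0.8, -0.1]
finger_gap: 0.994
grip_force: 0.0
```

Run:
```python
from meas import *
plan((467,-430,300,60)); d=grab('wrist')
P=proj(d,[[.5964,-.0505,.101]])[0];print(P)
for t in(14,22): print(flood(d,tuple(int(v) for v in P),.101,t))
```

```text
t 19.85 at [599.6 -49.4 302.3] rpy [179.45   0.2   99.46] gap 84.9 F [ 0.9 -0.8 -0.1] grip 0.0
  inc [-353.7 -193.4    1.7] [0.01  0.    0.689] len 403.0
[315.03196706 191.17699492]
(array([596.5, -50.8,  41.9,  40.2,   9.4]), array([315., 191.,  40.,  44.]))
(array([596.5, -50.8,  42.3,  42.2,   9.4]), array([315., 191.,  42.,  44.]))
```

Emit:
{"fn": "arm_command", "kwargs": {
  "increments": [-365,-215,2,0.01,0,0.69,85,-365,-215,2,0.01,0,0.69,85,-365,-215,2,0.01,0,0.69,85,-365,-215,2,0.01,0,0.69,85,-365,-215,2,0.01,0,0.69,85,-365,-215,2,0.01,0,0.69,85,-365,-215,2,0.01,0,0.69,85,-365,-215,2,0.01,0,0.69,85]
}}

```text
time: 20.7
ee_pos: [0.4511, -0.4233, 0.2921]
tcp_rot: [-3.128, 0.003, 1.046]
contact_force: [1.1, 0.0, -0.5]
finger_gap: 0.998
grip_force: 0.0
```

Emit:
{"fn": "arm_command", "kwargs": {
  "increments": [-20,0,0,0,0,0,85,-20,0,0,0,0,0,85,-20,0,0,0,0,0,85]
}}

```text
time: 21.0
ee_pos: [0.442, -0.439, 0.2926]
tcp_rot: [-3.128, 0.002, 1.044]
contact_force: [0.8, -0.3, -0.5]
finger_gap: 0.996
grip_force: 0.0
```

Run:
```python
from meas import *
d=grab('wrist','w11'); P=proj(d,[[.467,-.410,.045]])[0];print(P)
im=d['frame'].astype(int); m=((im[...,0]-im[...,2])<12)&(im.max(2)>70)
x,y=P.astype(int); k=np.zeros_like(m); k[max(0,y-70):y+70,max(0,x-70):x+70]=1; m&=k.astype(bool)
m=cv2.morphologyEx(m.astype(np.uint8),cv2.MORPH_OPEN,np.ones((3,3)))
for c in cv2.findContours(m,0,cv2.CHAIN_APPROX_NONE)[0]:
    if cv2.contourArea(c)<100: continue
    c=c.reshape(-1,2)
    print('bbox',c.min(0),c.max(0))
    for z in(0,.045): (a,b),r=cv2.minEnclosingCircle((onplane(d,c,z)[:,:2]*1000).astype(np.float32)); print(z,round(a,1),round(b,1),round(r,1))
plan((467,-410,130,60)); 
cv2.imwrite('pics/crop.png',cv2.resize(d['frame'][max(0,y-100):y+100,max(0,x-100):x+100][:,:,::-1],None,fx=3,fy=3)); print(max(0,x-100),max(0,y-100))
g=im[y-60:y+60,x-60:x+60].sum(2)//3; print(g[::8,::6])
```

```text
[330.56990468 144.58365135]
bbox [311 121] [355 167]
0 466.8 -417.1 28.8
0.045 468.9 -411.0 25.2
t 21.05 at [ 442.6 -438.4  293.1] rpy [-1.7923e+02  1.3000e-01  5.9920e+01] gap 85.2 F [-0.4  1.1 -0.2] grip 0.0
  inc [ 37.2   9.  162.9] [-0.013  0.002 -0.001] len 167.0
230 44
[[151 122 134 174 169 164 161 165 163 153 158 163 166 168 166 169 166 171
  173 165]
 [151 150 109 157 173 167 164 162 159 138 134 138 144 161 169 167 167 167
  171 169]
 [153 150 147  99 169 172 167 161 143 145 137 137 140 144 169 168 169 168
  170 174]
 [148 155 150 143 105 174 172 160 141 142 143 135 136 142 151 169 168 170
  165 172]
 [152 148 154 150 132 126 172 159 144 141 147 143 134 138 160 166 171 166
  170 169]
 [154 152 149 156 149 118 149 158 148 238 250 248 204 134 156 165 169 169
  168 169]
 [151 156 149 150 153 148 103 153 247 247 245 243 243 244 156 162 167 169
  169 170]
 [144 153 155 150 153 150 144 243 242 147  65  64 216 244 228 158 163 167
  171 168]
 [146 143 153 153 149 154 149 244 241 104  72 112 179 240 225 109 159 166
  168 170]
 [148 144 146 154 152 147 154 179 244 243 230 249 243 239 101 100 158 160
  166 169]
 [152 148 144 148 155 150 150 153 160 242 245 244 239  90  85 156 156 157
  161 167]
 [149 151 150 144 150 154 148 149 150 155 101 124 103 110 161 164 165 157
  159 165]
 [142 150 152 147 144 151 153 148 150 149 154 107 171 172 168 159 164 162
  158 160]
 [142 143 150 151 148 143 152 152 146 152 156 147 126 173 173 165 160 165
  168 161]
 [155 142 143 152 150 145 146 152 151 149 154 160 130 150 174 171 164 160
  166 167]]
```

Emit:
{"fn": "arm_command", "kwargs": {
  "increments": [37,11,50,-0.013,0.002,0,85,37,11,100,-0.013,0.002,0,85,37,11,130,-0.013,0.002,0,85,37,11,130,-0.013,0.002,0,85,37,11,130,-0.013,0.002,0,85]
}}

```text
time: 21.55
ee_pos: [0.4698, -0.4114, 0.1643]
tcp_rot: [3.141, 0.001, 1.048]
contact_force: [-0.7, 0.1, 0.6]
finger_gap: 1.002
grip_force: 0.0
```

Run:
```python
from meas import *
d=grab('wrist','w12'); P=proj(d,[[.4685,-.411,.045]])[0];print(P)
im=d['frame'].astype(int); m=((im[...,0]-im[...,2])<15)&(im.min(2)>195)
x,y=P.astype(int); k=np.zeros_like(m); k[max(0,y-80):y+80,x-80:x+80]=1; m=(m&k.astype(bool)).astype(np.uint8)
c=max(cv2.findContours(cv2.morphologyEx(m,cv2.MORPH_OPEN,np.ones((3,3))),0,cv2.CHAIN_APPROX_NONE)[0],key=cv2.contourArea).reshape(-1,2)
print(c.min(0),c.max(0),cv2.minEnclosingCircle((onplane(d,c,.045)[:,:2]*1000).astype(np.float32)))
plan((468.5,-411,90,60))
```

```text
[318.62958329 225.61970071]
[285 193] [353 256] ((468.4981689453125, -411.37158203125), 24.345720291137695)
t 21.6 at [ 470.8 -413.   166.5] rpy [1.7971e+02 1.6000e-01 6.0000e+01] gap 84.9 F [-0.9  0.   0.6] grip 0.0
  inc [ 0.8 -3.4 76.5] [ 0.005  0.003 -0.   ] len 77.0
```

Run:
```python
from h import *
print(onplane(grab('scene'),[(257,131)],.07),onplane(grab('scene'),[(257,124)],.085),onplane(grab('side'),[(500,267)],.085)); plan((468.5,-411.4,90,60))
```

```text
[[ 0.63937386 -0.38304199  0.07      ]] [[ 0.62883448 -0.40735685  0.085     ]] [[ 0.62585957 -0.42389142  0.085     ]]
t 21.75 at [ 471.1 -414.5  168.3] rpy [179.5    0.22  59.93] gap 85.2 F [ 0.1  0.  -0.5] grip 0.0
  inc [ 1.6 -4.5 78.3] [ 0.009  0.004 -0.001] len 78.0
```

Emit:
{"fn": "arm_command", "kwargs": {
  "increments": [0,0,20,0,0,0,85,0,0,40,0,0,0,85,0,0,40,0,0,0,85,0,0,40,0,0,0,85]
}}

```text
time: 22.15
ee_pos: [0.47, -0.4138, 0.1264]
tcp_rot: [3.137, 0.003, 1.045]
contact_force: [0.7, 0.8, 0.2]
finger_gap: 0.994
grip_force: 0.0
```

Run:
```python
from meas import *
plan((468.5,-411.4,90,60))
```

```text
t 22.15 at [ 470.  -413.8  126.4] rpy [1.7973e+02 1.5000e-01 5.9900e+01] gap 84.9 F [0.7 0.8 0.2] grip 0.0
  inc [ 1.5 -2.7 36.3] [ 0.005  0.003 -0.002] len 36.0
```

Emit:
{"fn": "arm_command", "kwargs": {
  "increments": [1.5,-2.5,35,0.003,0.002,0,85,1.5,-2.5,35,0.003,0.002,0,85,1.5,-2.5,35,0.003,0.002,0,85,1.5,-2.5,35,0.003,0.002,0,30,1.5,-2.5,35,0.003,0.002,0,30,1.5,-2.5,35,0.003,0.002,0,30,1.5,-2.5,35,0.003,0.002,0,30,1.5,-2.5,35,0.003,0.002,0,30]
}}

```text
time: 22.95
ee_pos: [0.469, -0.4116, 0.0922]
tcp_rot: [3.139, 0.001, 1.046]
contact_force: [-0.9, 0.5, 4.9]
finger_gap: 0.566
grip_force: 71.2
```

Run:
```python
from meas import *
plan((468.5,-411.4,90,60))
```

```text
t 22.95 at [ 469.  -411.6   92.2] rpy [1.7987e+02 6.0000e-02 5.9920e+01] gap 48.3 F [-0.9  0.5  4.9] grip 71.2
  inc [-0.1 -0.6  2.2] [ 0.002  0.001 -0.001] len 2.0
```

Emit:
{"fn": "arm_command", "kwargs": {
  "increments": [0,0,-50,0,0,0,30,0,0,-100,0,0,0,30,0,0,-150,0,0,0,30,0,0,-150,0,0,0,30,0,0,-150,0,0,0,30]
}}

```text
time: 23.45
ee_pos: [0.4685, -0.4109, 0.2414]
tcp_rot: [3.139, 0.001, 1.046]
contact_force: [-0.9, 0.5, -4.9]
finger_gap: 0.569
grip_force: 74.9
```

Run:
```python
from meas import *
plan((626.1,-229.8,230,99.4))
```

```text
t 23.45 at [ 468.5 -410.9  241.4] rpy [1.7987e+02 5.0000e-02 5.9920e+01] gap 48.6 F [-0.9  0.5 -4.9] grip 74.9
  inc [235.7  45.6  11.3] [ 0.002  0.002 -0.689] len 240.0
```

Emit:
{"fn": "arm_command", "kwargs": {
  "increments": [236,45.5,11,0.002,0.002,-0.69,30,236,45.5,11,0.002,0.002,-0.69,30,236,45.5,11,0.002,0.002,-0.69,30,236,45.5,11,0.002,0.002,-0.69,30,236,45.5,11,0.002,0.002,-0.69,30,236,45.5,11,0.002,0.002,-0.69,30,236,45.5,11,0.002,0.002,-0.69,30,236,45.5,11,0.002,0.002,-0.69,30]
}}

```text
time: 24.25
ee_pos: [0.6239, -0.2293, 0.226]
tcp_rot: [-3.135, -0.005, 1.735]
contact_force: [-1.0, -0.5, -4.8]
finger_gap: 0.57
grip_force: 75.0
```

Emit:
{"fn": "arm_command", "kwargs": {
  "increments": [0,0,40,0,0,0,30,0,0,65,0,0,0,30,0,0,72,0,0,0,30,0,0,72,0,0,0,30,0,0,72,0,0,0,30,0,0,72,0,0,0,30]
}}

```text
time: 24.85
ee_pos: [0.627, -0.2302, 0.1592]
tcp_rot: [3.14, -0.0, 1.735]
contact_force: [0.3, 0.0, -4.1]
finger_gap: 0.567
grip_force: 75.0
```

Run:
```python
from meas import *
plan((626.1,-229.8,148,99.4))
```

```text
t 24.85 at [ 627.  -230.2  159.2] rpy [179.88  -0.    99.41] gap 48.4 F [ 0.3  0.  -4.1] grip 75.0
  inc [ 0.5 -0.9 11.2] [ 0.002 -0.     0.   ] len 11.0
```

Emit:
{"fn": "arm_command", "kwargs": {
  "increments": [0.5,-0.5,5,0.001,0,0,30,0.5,-0.5,9.5,0.001,0,0,30,0.5,-0.5,9.5,0.001,0,0,30,0.5,-0.5,9.5,0.001,0,0,30]
}}

```text
time: 25.25
ee_pos: [0.6259, -0.2289, 0.1484]
tcp_rot: [-3.141, -0.001, 1.736]
contact_force: [-0.3, 0.4, 0.1]
finger_gap: 0.568
grip_force: 75.4
```

Emit:
{"fn": "arm_command", "kwargs": {
  "increments": [0,0,1.2,0,0,0,30,0,0,1.2,0,0,0,30]
}}

```text
time: 25.45
ee_pos: [0.6259, -0.2289, 0.1483]
tcp_rot: [-3.14, -0.002, 1.736]
contact_force: [-2.6, 1.3, 5.8]
finger_gap: 0.568
grip_force: 76.1
```

Run:
```python
from meas import *
plan((626.1,-229.8,148,99.4))
```

```text
t 25.45 at [ 625.9 -228.9  148.3] rpy [-1.7993e+02 -9.0000e-02  9.9460e+01] gap 48.5 F [-2.6  1.3  5.8] grip 76.1
  inc [-0.9  0.   0.3] [-0.001 -0.002  0.001] len 1.0
```

Emit:
{"fn": "arm_command", "kwargs": {
  "increments": [0,0,0,0,0,0,85,0,0,0,0,0,0,85,0,0,0,0,0,0,85,0,0,-40,0,0,0,85,0,0,-80,0,0,0,85,0,0,-130,0,0,0,85,0,0,-150,0,0,0,85,0,0,-150,0,0,0,85]
}}

```text
time: 26.25
ee_pos: [0.628, -0.2301, 0.3019]
tcp_rot: [3.135, 0.003, 1.736]
contact_force: [0.9, -0.8, 0.3]
finger_gap: 0.995
grip_force: 0.0
```

Run:
```python
from meas import *
d=grab('wrist'); P=proj(d,[[.6261,-.2298,.101]])[0]
im=d['frame'].astype(int); m=((im[...,0]-im[...,2])<15)&(im.min(2)>195)
x,y=P.astype(int); k=np.zeros_like(m); k[max(0,y-60):y+60,x-60:x+60]=1; m=(m&k.astype(bool)).astype(np.uint8)
c=max(cv2.findContours(m,0,cv2.CHAIN_APPROX_NONE)[0],key=cv2.contourArea).reshape(-1,2)
print(P,c.min(0),c.max(0),cv2.minEnclosingCircle((onplane(d,c,.101)[:,:2]*1000).astype(np.float32)))
plan((370,-227,330,-6.3))
```

```text
[317.28960391 190.16549314] [293 164] [342 212] ((626.0588989257812, -228.41207885742188), 24.17391586303711)
t 26.3 at [ 626.6 -229.4  298.5] rpy [1.7991e+02 1.0000e-02 9.9450e+01] gap 85.1 F [-0.7 -0.3 -0.4] grip 0.0
  inc [  44.6 -252.7  -31.9] [ 1.000e-03 -1.000e-03  1.846e+00] len 259.0
```

Emit:
{"fn": "arm_command", "kwargs": {
  "increments": [44.5,-252.5,-32,0,0,1.1,85,44.5,-252.5,-32,0,0,1.1,85,44.5,-252.5,-32,0,0,1.1,85,44.5,-252.5,-32,0,0,1.1,85,44.5,-252.5,-32,0,0,1.1,85,44.5,-252.5,-32,0,0,1.1,85,44.5,-252.5,-32,0,0,1.1,85,44.5,-252.5,-32,0,0,1.1,85]
}}

```text
time: 27.1
ee_pos: [0.3676, -0.2259, 0.3265]
tcp_rot: [-3.134, 0.002, 0.631]
contact_force: [1.0, 0.2, 0.2]
finger_gap: 0.995
grip_force: 0.0
```

Emit:
{"fn": "arm_command", "kwargs": {
  "increments": [0,0,0,0,0,0.745,85,0,0,0,0,0,0.745,85,0,0,0,0,0,0.745,85,0,0,0,0,0,0.745,85,0,0,0,0,0,0.745,85,0,0,0,0,0,0.745,85,0,0,0,0,0,0.745,85]
}}

```text
time: 27.8
ee_pos: [0.3686, -0.2261, 0.3271]
tcp_rot: [-3.138, 0.006, -0.106]
contact_force: [-0.2, 0.0, 0.4]
finger_gap: 0.996
grip_force: 0.0
```

Run:
```python
from meas import *
d=grab('wrist','w13'); P=proj(d,[[.4103,-.2315,.065]])[0];print(P); s=tuple(P.astype(int))
for t in(14,20,26,32): print(*flood(d,s,.065,t))
im=d['frame'].astype(int); m=((im[...,2]>im[...,1]+25)&(im[...,0]>im[...,1]+10)).astype(np.uint8)
for c in cv2.findContours(m,0,cv2.CHAIN_APPROX_NONE)[0]:
    if cv2.contourArea(c)>200:
        b=cv2.boxPoints(cv2.minAreaRect((onplane(d,c.reshape(-1,2),.0325)[:,:2]*1000).astype(np.float32))); print('purple',b.round(0).tolist())
plan((410.3,-231.5,170,-6.3))
```

```text
[322.56937088 137.54627656]
[ 411.3 -230.5   46.    96.6   83.4] [322. 135.  88.  42.]
[ 411.3 -230.7   46.3   96.9   83. ] [322. 135.  42.  88.]
[ 411.1 -230.6   47.5   96.6   83.8] [322. 135.  88.  44.]
[ 411.1 -230.5   47.9   98.7   83.7] [322. 135.  44.  90.]
purple [[192.0, -206.0], [214.0, -266.0], [333.0, -223.0], [312.0, -163.0]]
t 27.85 at [ 368.8 -226.2  327.5] rpy [-179.83    0.3    -6.11] gap 85.0 F [-0.1  0.  -0.1] grip 0.0
  inc [ 42.7   1.3 157.3] [-0.003  0.005  0.003] len 163.0
```

View pics/w13.png

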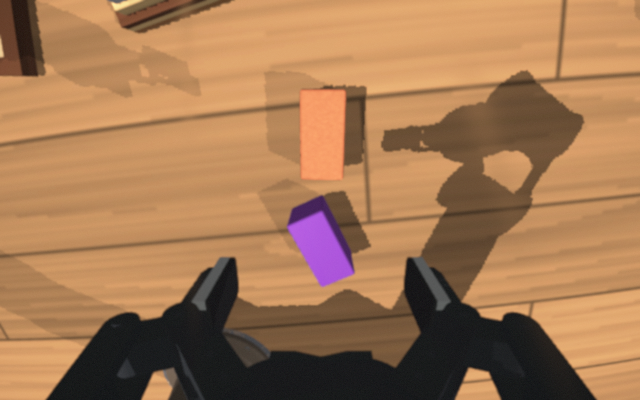

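w13: paver top centred at (322,135), aligned with the gripper; purple decoy at (321,243), clear of the fingers' path. Final grasp.

Emit:
{"fn": "arm_command", "kwargs": {
  "increments": [43.5,0.3,0,-0.003,0.004,0.005,85,43.5,0.3,50,-0.003,0.004,0.005,85,43.5,0.3,100,-0.003,0.004,0.005,85,43.5,0.3,150,-0.003,0.004,0.005,85,43.5,0.3,200,-0.003,0.004,0.005,85,43.5,0.3,200,-0.003,0.004,0.005,85,43.5,0.3,200,-0.003,0.004,0.005,85]
}}

```text
time: 28.55
ee_pos: [0.4113, -0.2308, 0.128]
tcp_rot: [-3.141, 0.002, -0.113]
contact_force: [-0.2, -0.6, -0.0]
finger_gap: 0.993
grip_force: 0.0
```

Run:
```python
from meas import *
plan((411.2,-230.5,95,-6.4))
```

```text
t 28.55 at [ 411.3 -230.8  128. ] rpy [-1.7998e+02  1.2000e-01 -6.4800e+00] gap 84.8 F [-0.2 -0.6 -0. ] grip 0.0
  inc [-0.  -0.3 33. ] [-0.     0.002 -0.001] len 33.0
```

Emit:
{"fn": "arm_command", "kwargs": {
  "increments": [0,0,33,0,0,0,85,0,0,33,0,0,0,85,0,0,33,0,0,0,85,0,0,33,0,0,0,30,0,0,33,0,0,0,30,0,0,33,0,0,0,30,0,0,33,0,0,0,30,0,0,33,0,0,0,30]
}}

```text
time: 29.35
ee_pos: [0.4133, -0.2319, 0.0979]
tcp_rot: [3.139, -0.004, -0.115]
contact_force: [-2.1, 2.9, 8.6]
finger_gap: 0.578
grip_force: 74.7
```

Run:
```python
from meas import *
plan((411.2,-230.5,95,-6.4))
```

```text
t 29.35 at [ 413.3 -231.9   97.9] rpy [179.87  -0.22  -6.57] gap 49.4 F [-2.1  2.9  8.6] grip 74.7
  inc [-2.2 -1.2  2.9] [ 0.002 -0.004 -0.003] len 4.0
```

Emit:
{"fn": "arm_command", "kwargs": {
  "increments": [0,0,-50,0,0,0,30,0,0,-100,0,0,0,30,0,0,-150,0,0,0,30,0,0,-200,0,0,0,30,0,0,-200,0,0,0,30]
}}

```text
time: 29.85
ee_pos: [0.4152, -0.2333, 0.3034]
tcp_rot: [3.133, -0.015, -0.114]
contact_force: [2.8, -2.7, -5.4]
finger_gap: 0.576
grip_force: 77.9
```

Run:
```python
from meas import *
plan((500,0,295,-10.7),(601.5,187.5,240,-10.7))
```

```text
t 29.85 at [ 415.2 -233.3  303.4] rpy [179.49  -0.87  -6.53] gap 49.2 F [ 2.8 -2.7 -5.4] grip 77.9
  inc [  57.6 -241.5    7.1] [ 0.008 -0.015  0.073] len 248.0
  inc [ 136.3 -439.8   61.5] [ 0.008 -0.015  0.073] len 465.0
```

Emit:
{"fn": "arm_command", "kwargs": {
  "increments": [136,-440,10,0,0,0.073,30,136,-440,10,0,0,0.073,30,136,-440,10,0,0,0.073,30,136,-440,10,0,0,0.073,30,136,-440,10,0,0,0.073,30,136,-440,10,0,0,0.073,30,136,-440,10,0,0,0.073,30,136,-440,10,0,0,0.073,30]
}}

```text
time: 30.65
ee_pos: [0.5711, 0.1368, 0.2833]
tcp_rot: [3.138, 0.004, -0.187]
contact_force: [0.9, -2.2, -5.5]
finger_gap: 0.58
grip_force: 77.8
```

Run:
```python
from meas import *
plan((603.5,187.2,240,-10.7))
```

```text
t 30.65 at [571.1 136.8 283.3] rpy [179.79   0.24 -10.7 ] gap 49.5 F [ 0.9 -2.2 -5.5] grip 77.8
  inc [ 22.7 -55.7  43. ] [0.004 0.004 0.   ] len 74.0
```

Emit:
{"fn": "arm_command", "kwargs": {
  "increments": [22.5,-56,43,0.004,0.004,0,30,22.5,-56,43,0.004,0.004,0,30,22.5,-56,43,0.004,0.004,0,30,22.5,-56,43,0.004,0.004,0,30,22.5,-56,43,0.004,0.004,0,30]
}}

```text
time: 31.15
ee_pos: [0.6043, 0.1849, 0.2424]
tcp_rot: [-3.14, -0.003, -0.188]
contact_force: [0.1, 0.5, -6.6]
finger_gap: 0.573
grip_force: 77.5
```

Run:
```python
from meas import *
plan((603.5,187,130,-10.7)); d=grab('wrist')
s=get_state()['ee_pos']; ztop=s[2]-.0979+.065; z0=s[2]-.0979
im=d['frame'].astype(int); m=((im[...,0]-im[...,1]>45)&(im[...,1]-im[...,2]<45)&(im[...,0]>90)).astype(np.uint8); m[:, :230]=0;m[:,410:]=0;m[350:]=0
m=cv2.morphologyEx(m,cv2.MORPH_OPEN,np.ones((3,3)))
c=max(cv2.findContours(m,0,cv2.CHAIN_APPROX_NONE)[0],key=cv2.contourArea).reshape(-1,2); print(c.min(0),c.max(0))
R=Ro.from_euler('z',s[0]*0-10.7,degrees=True)
tx=R.apply([1,0,0]); 
print('pred px of front-top edge, front-bottom edge (paver -2 / 0)',[proj(d,[np.r_[s[:2],ztop]+tx*(.05+o),np.r_[s[:2],z0]+tx*(.05+o)]).round(0).tolist() for o in(-.002,0)])
col=im[150:350:5,int(proj(d,[np.r_[s[:2],ztop]+tx*.05])[0,0])]; print([(150+5*i,*v) for i,v in enumerate(col)])
```

```text
t 31.15 at [604.3 184.9 242.4] rpy [-1.7993e+02 -1.6000e-01 -1.0760e+01] gap 48.9 F [ 0.1  0.5 -6.6] grip 77.5
  inc [ -1.5  -1.8 112.4] [-0.001 -0.003 -0.001] len 112.0
[252 124] [386 247]
pred px of front-top edge, front-bottom edge (paver -2 / 0) [[[321.0, 199.0], [321.0, 163.0]], [[321.0, 193.0], [321.0, 160.0]]]
[(150, np.int64(245), np.int64(221), np.int64(164)), (155, np.int64(244), np.int64(219), np.int64(161)), (160, np.int64(248), np.int64(226), np.int64(168)), (165, np.int64(137), np.int64(102), np.int64(72)), (170, np.int64(90), np.int64(53), np.int64(37)), (175, np.int64(93), np.int64(56), np.int64(38)), (180, np.int64(93), np.int64(54), np.int64(37)), (185, np.int64(96), np.int64(56), np.int64(40)), (190, np.int64(94), np.int64(56), np.int64(38)), (195, np.int64(101), np.int64(61), np.int64(41)), (200, np.int64(219), np.int64(125), np.int64(82)), (205, np.int64(247), np.int64(157), np.int64(105)), (210, np.int64(246), np.int64(155), np.int64(104)), (215, np.int64(249), np.int64(160), np.int64(105)), (220, np.int64(249), np.int64(162), np.int64(108)), (225, np.int64(245)
[... 548 characters left out ...]
 np.int64(103), np.int64(61), np.int64(41)), (285, np.int64(107), np.int64(64), np.int64(43)), (290, np.int64(107), np.int64(63), np.int64(42)), (295, np.int64(102), np.int64(62), np.int64(41)), (300, np.int64(103), np.int64(61), np.int64(41)), (305, np.int64(102), np.int64(62), np.int64(43)), (310, np.int64(104), np.int64(60), np.int64(42)), (315, np.int64(104), np.int64(61), np.int64(42)), (320, np.int64(102), np.int64(61), np.int64(41)), (325, np.int64(138), np.int64(79), np.int64(53)), (330, np.int64(169), np.int64(96), np.int64(66)), (335, np.int64(244), np.int64(152), np.int64(100)), (340, np.int64(246), np.int64(155), np.int64(103)), (345, np.int64(248), np.int64(158), np.int64(105))]
```

Emit:
{"fn": "arm_command", "kwargs": {
  "increments": [-1.5,-2,50,-0.001,-0.003,0,30,-1.5,-2,90,-0.001,-0.003,0,30,-1.5,-2,112,-0.001,-0.003,0,30,-1.5,-2,112,-0.001,-0.003,0,30,-1.5,-2,112,-0.001,-0.003,0,30,-1.5,-2,112,-0.001,-0.003,0,30]
}}

```text
time: 31.8
ee_pos: [0.6071, 0.1883, 0.1347]
tcp_rot: [-3.137, -0.008, -0.188]
contact_force: [0.4, -0.5, -5.9]
finger_gap: 0.58
grip_force: 77.7
```

Run:
```python
from meas import *
plan((603.4,187,122,-10.7))
```

```text
t 31.8 at [607.1 188.3 134.7] rpy [-179.76   -0.43  -10.76] gap 49.5 F [ 0.4 -0.5 -5.9] grip 77.7
  inc [-3.5  2.1 12.7] [-0.004 -0.008 -0.001] len 13.0
```

Emit:
{"fn": "arm_command", "kwargs": {
  "increments": [-2,1,4,-0.002,-0.004,0,30,-2,1,8,-0.002,-0.004,0,30,-2,1,8,-0.002,-0.004,0,30,-2,1,8,-0.002,-0.004,0,30]
}}

```text
time: 32.2
ee_pos: [0.6024, 0.1877, 0.1236]
tcp_rot: [3.141, 0.002, -0.187]
contact_force: [0.7, -0.9, -7.0]
finger_gap: 0.577
grip_force: 77.7
```

Run:
```python
from meas import *
plan((603.4,187,122,-10.7))
```

```text
t 32.2 at [602.4 187.7 123.6] rpy [ 1.7998e+02  1.2000e-01 -1.0720e+01] gap 49.3 F [ 0.7 -0.9 -7. ] grip 77.7
  inc [1.1 0.5 1.6] [ 0.     0.002 -0.   ] len 2.0
```

Emit:
{"fn": "arm_command", "kwargs": {
  "increments": [1,0.5,1,0,0,0,30,1,0.5,1.5,0,0,0,30,1,0.5,1.5,0,0,0,30]
}}

```text
time: 32.5
ee_pos: [0.6038, 0.187, 0.1222]
tcp_rot: [3.141, 0.001, -0.187]
contact_force: [0.2, -0.2, -6.9]
finger_gap: 0.582
grip_force: 78.2
```

Emit:
{"fn": "arm_command", "kwargs": {
  "increments": [0,0,1,0,0,0,30,0,0,1,0,0,0,30]
}}

```text
time: 32.7
ee_pos: [0.6038, 0.1871, 0.1221]
tcp_rot: [3.141, 0.002, -0.187]
contact_force: [-2.9, -0.8, 0.1]
finger_gap: 0.576
grip_force: 78.9
```

Run:
```python
from meas import *
plan((603.4,187,122,-10.7))
```

```text
t 32.7 at [603.8 187.1 122.1] rpy [ 1.7998e+02  9.0000e-02 -1.0720e+01] gap 49.2 F [-2.9 -0.8  0.1] grip 78.9
  inc [-0.3  0.1  0.1] [ 0.     0.002 -0.   ] len 0.0
```

Seated. Release, lift, and verify everything.

Emit:
{"fn": "arm_command", "kwargs": {
  "increments": [0,0,0.5,0,0,0,85,0,0,0.5,0,0,0,85,0,0,0.5,0,0,0,85,0,0,-40,0,0,0,85,0,0,-80,0,0,0,85,0,0,-130,0,0,0,85,0,0,-180,0,0,0,85,0,0,-200,0,0,0,85]
}}

```text
time: 33.5
ee_pos: [0.6066, 0.1877, 0.3285]
tcp_rot: [-3.137, -0.009, -0.187]
contact_force: [-0.3, 0.3, 1.1]
finger_gap: 0.994
grip_force: 0.0
```

Emit:
{"fn": "arm_command", "kwargs": {
  "increments": [-40,0,-10,0,0,0,85,-40,0,-10,0,0,0,85,-40,0,-10,0,0,0,85]
}}

```text
time: 33.8
ee_pos: [0.5644, 0.1946, 0.3319]
tcp_rot: [-3.141, 0.0, -0.186]
contact_force: [0.1, 0.0, 0.0]
finger_gap: 0.997
grip_force: 0.0
```

Run:
```python
from meas import *
d=grab('wrist'); P=proj(d,[[.6015,.1873,.089]])[0]; print(P)
for t in(20,30,45): print(*flood(d,tuple(P.astype(int)),.089,t))
e=grab('side'); f=grab('scene')
for n,g in(('side',e),('scene',f)):
    for nm,p,t in(('block',(.5965,-.0508,.101),18),('paver',(.6015,.1873,.089),22)):
        q=proj(g,[p])[0]; print(n,nm,q.round(0),*flood(g,tuple(q.astype(int)),p[2],t))
    q=proj(g,[[.6114,-.141,.126],[.6114,-.141,.08],[.626,-.2046,.09]]).astype(int); print(n,'knob px',[g['frame'][y,x].tolist() for x,y in q[:2]])
    im=g['frame'].astype(int);
    q=proj(g,[[.6261,-.2284,.101]])[0].astype(int);m=((im[...,0]-im[...,2])<15)&(im.min(2)>150);k=np.zeros_like(m);k[q[1]-12:q[1]+13,q[0]-17:q[0]+18]=1
    v,u=np.nonzero(m&k); W=onplane(g,np.c_[u,v],.101)[:,:2]*1000; print(n,'collar',((W.min(0)+W.max(0))/2).round(1),np.ptp(W,axis=0).round(1))
plan()
```

```text
[321.34170991 145.24716725]
[601.5 188.8  47.7  95.7  79.4] [320. 144.  91.  46.]
[604.2 260.4 203.5 101.7  87.9] [260. 152.  97. 180.]
[5.998e+02 3.174e+02 1.059e+02 3.227e+02 3.000e-01] [212. 164. 100. 282.]
side block [356. 190.] [577.7 -66.6  77.   56.6  11.5] [357. 197.  22.  23.]
side paver [291. 155.] [602.7 191.   58.6  94.5  79.2] [291. 154.  14.  33.]
side knob px [[117, 100, 93], [91, 91, 95]]
side collar [ 622.9 -232.7] [46.2 46.8]
scene block [300. 173.] [595.9 -49.4  39.7  42.6   3.5] [300. 174.   9.  11.]
scene paver [330. 224.] [597.8 187.9  51.9  99.4  79.4] [330. 224.  13.  31.]
scene knob px [[105, 107, 106], [82, 83, 83]]
scene collar [ 639.1 -256.6] [ 69.4 113.1]
t 33.95 at [565.2 194.3 330.7] rpy [ 1.7998e+02  1.1000e-01 -1.0740e+01] gap 85.2 F [-0.  -0.6  0.2] grip 0.0
```

```bash
python3 -c "
from plant import job_done; print(job_done())"
```

```text
the job is handed in; nothing more can be done
None
```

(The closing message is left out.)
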